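# Set out bearings for inspection and aim the work light

### The job

Get the parts tray ready for a bearing inspection: first clear the oil bottle off the tray and stand it upright wholly on the round drip mat, then lay every bearing on the bench flat in a pocket of the tray, one to a pocket, and only after that swivel and tilt the work light so that the centre of its beam points at the red disc in the middle of the tray. Let go of everything and leave the other things on the bench where they are.

Things in the scene. Friction and masses are not known exactly. Their poses are not given: they have to be found in the camera images.
- tray: Plastic parts tray fixed to the bench, 140 (x) x 160 (y) x 10 mm. Origin: centre of its underside, z up. Two rows (x = -45, +45 mm) of three square pockets (y = -52, 0, +52 mm), each 36 x 36 mm, 6 mm deep, floor 4 mm above the bench. Between the rows a flat grey strip 54 mm wide, top 10 mm above the bench, with a red disc 40 mm across in its middle.
- target (a point): Centre of the red disc in the middle of the tray, 10 mm above the bench.
- bottle: Green chain-oil bottle with a red nozzle, about 140 g: round body 42 mm in diameter up to 68 mm, then a shoulder and a thin nozzle, 100 mm tall in all. Loose; at the start it stands on the grey strip of the tray, over or near the red disc. Origin: centre of its underside, z up along it.
- mat: Round black rubber drip mat, 110 mm in diameter, 4 mm thick, fixed flat on the bench. Origin: centre of its underside.
- bearing1: Sealed cartridge bearing: steel disc 28 mm in diameter, 12 mm thick, blue seals and dark bore (the bore is only drawn; it is solid), 32 g. Loose; lies flat on the bench at the start, or is absent (4 to 6 are present). Origin: its centre (6 mm above what it lies flat on); z is its axis. Either face may be up.
- bearing2: Sealed cartridge bearing: steel disc 28 mm in diameter, 12 mm thick, blue seals and dark bore (the bore is only drawn; it is solid), 32 g. Loose; lies flat on the bench at the start, or is absent (4 to 6 are present). Origin: its centre (6 mm above what it lies flat on); z is its axis. Either face may be up.
- bearing3: Sealed cartridge bearing: steel disc 28 mm in diameter, 12 mm thick, blue seals and dark bore (the bore is only drawn; it is solid), 32 g. Loose; lies flat on the bench at the start, or is absent (4 to 6 are present). Origin: its centre (6 mm above what it lies flat on); z is its axis. Either face may be up.
- bearing4: Sealed cartridge bearing: steel disc 28 mm in diameter, 12 mm thick, blue seals and dark bore (the bore is only drawn; it is solid), 32 g. Loose; lies flat on the bench at the start, or is absent (4 to 6 are present). Origin: its centre (6 mm above what it lies flat on); z is its axis. Either face may be up.
- bearing5: Sealed cartridge bearing: steel disc 28 mm in diameter, 12 mm thick, blue seals and dark bore (the bore is only drawn; it is solid), 32 g. Loose; lies flat on the bench at the start, or is absent (4 to 6 are present). Origin: its centre (6 mm above what it lies flat on); z is its axis. Either face may be up.
- bearing6: Sealed cartridge bearing: steel disc 28 mm in diameter, 12 mm thick, blue seals and dark bore (the bore is only drawn; it is solid), 32 g. Loose; lies flat on the bench at the start, or is absent (4 to 6 are present). Origin: its centre (6 mm above what it lies flat on); z is its axis. Either face may be up.
- lamp_swivel (a joint): Swivel of the LED work light: angle (rad) of the yoke about the upright axis of its fixed round base, growing counter-clockwise from above, -2.2 to 1.0. Stays where left (friction 0.10 N m). At 0 the light looks along the base's x axis.
- lamp_tilt (a joint): Tilt of the LED work light's head (rad): 0 looks level, positive looks down, -0.6 to 1.1. The axis is level, across the yoke, through the head's centre, 170 mm above the bench and on the swivel axis. Stays where left (friction 0.22 N m).
- lamp_eye (a point): Centre of the light's head, 170 mm above the bench where swivel and tilt axes cross: stays in place as the joints turn. Axes turn with the head: x along the beam (out of the white face), y along the tilt axis (left of the beam), z towards the bar. Head: yellow box 40 (x) x 160 (y) x 100 mm (z), in a yoke 182 mm wide.
- lamp_bar (a point): Middle of the black carrying bar on the head: round, 14 mm in diameter, along the head's y, free for 120 mm between its two posts, 95 mm above the head's centre along the head's z (45 mm clear above the head's top). Pinched from above across the beam direction, it turns between the fingers as the head tilts.
- lamp: The fixed round base of the work light (140 mm in diameter, 30 mm high). Origin: centre of its underside on the swivel axis; its x axis is where the light looks at swivel 0.
- mug: White mug, 80 mm in diameter, 90 mm high, a bystander. Origin: centre of its underside.
- screwdriver: Screwdriver lying on the bench, a bystander.
- wrench: Steel wrench lying on the bench, a bystander.
- pedal: Bicycle pedal, about 80 x 120 x 18 mm, a bystander. Origin: centre of its underside.
- can: Can with an orange label, 56 mm in diameter, 120 mm high, a bystander. Origin: centre of its underside.
- nut: Brass hexagon nut, 24 mm across, 10 mm high, a bystander among the bearings. Origin: centre of its underside.
- cog: Small black sprocket, 57 mm across its teeth, 5 mm thick, a bystander among the bearings. Origin: centre of its underside.

How it is judged:
On the way, in this order (a step that is already met when the one before it is completed fails the run):
1. the oil bottle stands on the drip mat, released (horizontal distance between bottle and mat below 0.034 m and angle between bottle's own z axis and vertical below 0.12 rad and height (world z) of bottle below 0.009 m and contact force between the fingers and bottle below 0.1 N and linear speed of bottle below 0.03 m/s), for 0.2 s.
2. every bearing lies flat in a pocket of the tray, released (((x of bearing1 in the frame of tray between -0.053 and -0.037 m and y of bearing1 in the frame of tray between -0.06 and -0.044 m) or (x of bearing1 in the frame of tray between -0.053 and -0.037 m and y of bearing1 in the frame of tray between -0.008 and 0.008 m) or (x of bearing1 in the frame of tray between -0.053 and -0.037 m and y of bearing1 in the frame of tray between 0.044 and 0.06 m) or (x of bearing1 in the frame of tray between 0.037 and 0.053 m and y of bearing1 in the frame of tray between -0.06 and -0.044 m) or (x of bearing1 in the frame of tray between 0.037 and 0.053 m and y of bearing1 in the frame of tray between -0.008 and 0.008 m) or (x of bearing1 in the frame of tray between 0.037 and 0.053 m and y of bearing1 in the frame of tray between 0.044 and 0.06 m)) and z of each of bearing1, bearing2, bearing3, bearing4, bearing5, bearing6 in the frame of tray below 0.0125 m and angle between the z axis of each of bearing1, bearing2, bearing3, bearing4, bearing5, bearing6 and the z axis of tray, either way round below 0.15 rad and contact force between the fingers and bearing1 below 0.1 N and linear speed of each of bearing1, bearing2, bearing3, bearing4, bearing5, bearing6 below 0.03 m/s and ((x of bearing2 in the frame of tray between -0.053 and -0.037 m and y of bearing2 in the frame of tray between -0.06 and -0.044 m) or (x of bearing2 in the frame of tray between -0.053 and -0.037 m and y of bearing2 in the frame of tray between -0.008 and 0.008 m) or (x of bearing2 in the frame of tray between -0.053 and -0.037 m and y of bearing2 in the frame of tray between 0.044 and 0.06 m) or (x of bearing2 in the frame of tray between 0.037 and 0.053 m and y of bearing2 in the frame of tray between -0.06 and -0.044 m) or (x of bearing2 in the frame of tray between 0.037 and 0.053 m and y of bearing2 in the frame of tray between -0.008 and 0.008 m) or (x of bearing2 in the frame of tray between 0.037 and 0.053 m and y of bearing2 in the frame of tray between 0.044 and 0.06 m)) and contact force between the fingers and bearing2 below 0.1 N and ((x of bearing3 in the frame of tray between -0.053 and -0.037 m and y of bearing3 in the frame of tray between -0.06 and -0.044 m) or (x of bearing3 in the frame of tray between -0.053 and -0.037 m and y of bearing3 in the frame of tray between -0.008 and 0.008 m) or (x of bearing3 in the frame of tray between -0.053 and -0.037 m and y of bearing3 in the frame of tray between 0.044 and 0.06 m) or (x of bearing3 in the frame of tray between 0.037 and 0.053 m and y of bearing3 in the frame of tray between -0.06 and -0.044 m) or (x of bearing3 in the frame of tray between 0.037 and 0.053 m and y of bearing3 in the frame of tray between -0.008 and 0.008 m) or (x of bearing3 in the frame of tray between 0.037 and 0.053 m and y of bearing3 in the frame of tray between 0.044 and 0.06 m)) and contact force between the fingers and bearing3 below 0.1 N and ((x of bearing4 in the frame of tray between -0.053 and -0.037 m and y of bearing4 in the frame of tray between -0.06 and -0.044 m) or (x of bearing4 in the frame of tray between -0.053 and -0.037 m and y of bearing4 in the frame of tray between -0.008 and 0.008 m) or (x of bearing4 in the frame of tray between -0.053 and -0.037 m and y of bearing4 in the frame of tray between 0.044 and 0.06 m) or (x of bearing4 in the frame of tray between 0.037 and 0.053 m and y of bearing4 in the frame of tray between -0.06 and -0.044 m) or (x of bearing4 in the frame of tray between 0.037 and 0.053 m and y of bearing4 in the frame of tray between -0.008 and 0.008 m) or (x of bearing4 in the frame of tray between 0.037 and 0.053 m and y of bearing4 in the frame of tray between 0.044 and 0.06 m)) and contact force between the fingers and bearing4 below 0.1 N and ((x of bearing5 in the frame of tray between -0.053 and -0.037 m and y of bearing5 in the frame of tray between -0.06 and -0.044 m) or (x of bearing5 in the frame of tray between -0.053 and -0.037 m and y of bearing5 in the frame of tray between -0.008 and 0.008 m) or (x of bearing5 in the frame of tray between -0.053 and -0.037 m and y of bearing5 in the frame of tray between 0.044 and 0.06 m) or (x of bearing5 in the frame of tray between 0.037 and 0.053 m and y of bearing5 in the frame of tray between -0.06 and -0.044 m) or (x of bearing5 in the frame of tray between 0.037 and 0.053 m and y of bearing5 in the frame of tray between -0.008 and 0.008 m) or (x of bearing5 in the frame of tray between 0.037 and 0.053 m and y of bearing5 in the frame of tray between 0.044 and 0.06 m)) and contact force between the fingers and bearing5 below 0.1 N and ((x of bearing6 in the frame of tray between -0.053 and -0.037 m and y of bearing6 in the frame of tray between -0.06 and -0.044 m) or (x of bearing6 in the frame of tray between -0.053 and -0.037 m and y of bearing6 in the frame of tray between -0.008 and 0.008 m) or (x of bearing6 in the frame of tray between -0.053 and -0.037 m and y of bearing6 in the frame of tray between 0.044 and 0.06 m) or (x of bearing6 in the frame of tray between 0.037 and 0.053 m and y of bearing6 in the frame of tray between -0.06 and -0.044 m) or (x of bearing6 in the frame of tray between 0.037 and 0.053 m and y of bearing6 in the frame of tray between -0.008 and 0.008 m) or (x of bearing6 in the frame of tray between 0.037 and 0.053 m and y of bearing6 in the frame of tray between 0.044 and 0.06 m)) and contact force between the fingers and bearing6 below 0.1 N), for 0.2 s.
3. the work light points at the red disc and is released (x of target in the frame of lamp_eye above 0.1 m and y of target in the frame of lamp_eye between -0.04 and 0.04 m and z of target in the frame of lamp_eye between -0.04 and 0.04 m and velocity of joint lamp_swivel between -0.03 and 0.03 rad/s and velocity of joint lamp_tilt between -0.03 and 0.03 rad/s and contact force between the fingers and lamp below 0.1 N), for 0.2 s.
At the end, for the whole second after the job is handed in: Bottle upright (0.12 rad) on the mat, centres within 34 mm; every bearing present flat on a pocket's floor, within 8 mm of its centre in tray x and y; the beam's axis passes the red disc's centre within 40 mm sideways and 40 mm up or down (across the beam); all released and at rest (all of step 1 and all of step 2 and all of step 3); the robot touches nothing.
It fails at once if the mug, screwdriver, wrench, pedal or can is moved more than 40 mm (distance of any of mug, screwdriver, wrench, pedal, can from where it was at the start of the episode above 0.04 m).
It fails at once if the brass nut or the black cog is moved more than 60 mm (distance of any of nut, cog from where it was at the start of the episode above 0.06 m).
Of bearing1, bearing2, bearing3, bearing4, bearing5, bearing6 only 4 to 6 are there at a start; the rules pass over those that are not, and their reading is None.
At some moment in a run one of bearing1, bearing2, bearing3, bearing4, bearing5, bearing6 may be knocked a few centimetres aside while the robot is not near it.
Once in a run the grip may slacken for a moment while it holds something.
It also fails if it takes over 210 s, if anything falls off the work surface, if the arm or the gripper's body presses on something with over 40 N, if the wrist force passes 120 N, or if a joint passes its speed limit or range.

### The arm

A 7-joint arm with a two-finger parallel gripper is mounted at the origin on the work surface. World frame = base frame: x ahead of the robot, y to its left, z up, the work surface at z = 0. Lengths are in m, angles in rad, forces in N, time in s.
With the tool pointing down it reaches from about 0.425 to 0.925 m from the base axis. Payload 6.8 kg.
Tool frame: the origin (TCP) lies at the centre of the arm's flange, where the gripper is bolted on; the fingertips stand 182 mm ahead of it and the grasp point (between the pads) lies 163 mm ahead of it; z points along the fingers, y is the line along which they close (so a half turn about z gives the same grasp; the last joint's range is limited). The gripper opens to 88 mm and grips with 3 to 60 N. Pads are 20 mm wide; open, the fingers measure 115 mm over their backs; the gripper's body (75 mm by 178 mm) begins 61 mm behind the grasp point.
Start: joints at [1.187, 0.477, 0.022, 1.555, -0.011, 1.109, -0.083], TCP at [0.184, -0.65, 0.405] pointing down, gripper open.
Joint ranges: [-2.96, 2.96], [-0.34, 2.1], [-1.41, 1.46], [0.24, 2.44], [-1.37, 4.51], [0.17, 1.92], [-2.96, 2.96]. Speed limits (rad/s): [2.39, 2.39, 3.14, 3.14, 3.14, 3.14, 3.14].

### API

Orientations are given as a unit quaternion [w, x, y, z].
In Python, from rig import telemetry, read_camera, camera_info, job_done, masks_of, tip_of gives the robot as it stands.
- The arm moves only by the tool send_rows, never from a script. Its argument "moves" is one flat list of numbers, 5 for each row, row after row: the opening, from -1 (shut) to 1 (fully open), then the shift along the tool's x, y, z in mm, then the turn about the tool's z in units of 6 degrees (1.0 is 6 degrees). In form: [gripper, dx, dy, dz, spin, gripper, dx, dy, dz, spin, ...]. A call has exactly 8 rows; each row is the pose to reach, as a shift and turn from the pose commanded when the call began, along the tool's axes at that moment; what a row does not reach only later rows make up. A row lasts 1/12 s, in which the tool goes at most 41.7 mm and 7.16 degrees, less where a joint would pass 70% of its speed; a pose out of reach is approached as far as the arm can. A call with a gripper value outside its range is refused whole. The fingers move at their own pace and stop on an object; the grip force is fixed at half the most. Time passes only in rows, so rows that repeat a pose let the fingers close, or fill a call up. It gives the time, the measured TCP pose, the force, the opening and the grip force at its end, in the units of the state.
- telemetry.get_state(): the state, without advancing time (a new reading comes with each control period).
- read_camera(name): name is "scene" or "top"; returns the picture (400x640x3 uint8, blue, green, red); there is no depth.
- camera_info(name): a dict with "fx", "fy", "cx", "cy" (pixels), "extrinsics" (4x4, takes a point from world to camera coordinates). Camera axes: x right, y down, z forward; pixel columns grow to the right and rows downward; lengths in m; the calibration is good to about 2 mm. A picture is of the moment at which its call begins. camera_info takes no time and is no camera call.
- job_done(): hands the job in; it is judged then, once.
Trained networks look in the newest picture that a camera, given by its name, has taken for a name from the list of things; names that differ only in an ending like _2 or _b are one class to them, and where a whole thing is asked for, a point or a joint stands for the part that bears it (a point fixed in the world has none). Each returns a list of dicts, best first, with "confidence" (0 to 1); they miss things now and then, are a little off and sometimes report something else, mostly with a low value. They report only what shows in the picture. A call takes as long as a camera call.
- masks_of(camera, query): "region" (400x640 bool, what is visible of it) and "bbox" ([centre column, centre row, width, height] in pixels, round what is visible of it).
- tip_of(camera, query): "pixel" ([column, row] in pixels: a listed point, or the origin of a listed thing).
The state is a dict: "t": time; "joint_pos": joint angles; "qd": joint speeds; "effort": joint torques, N m; "position": TCP position; "tool_rot": TCP orientation; "force": force on the tool from outside, world axes, zero at the start; "moment": the same for the moment, N m; "gripper_width": finger opening in m; "gripper_force": force on a finger pad.
Only numpy, scipy, OpenCV 4.12 (cv2) and the standard library are available. Lean on these libraries where they do the work, as an engineer would, in place of code of your own. Each camera call takes 0.05 s, during which the arm holds its last target. There are 200 camera calls.

## Working session

There is one attempt and no reset: what is moved stays moved. The work goes in short steps, Python scripts to look and compute and a tool call to move; the robot and the scene stay as the last step left them, time stands still between calls to the robot, and variables do not carry over. Pictures are saved under pics/ and viewed, at most 14 in all, crops included, and the job is handed in when it is done.

Besides the shell and the picture viewer there is one more tool, called by a JSON object that holds its "api" and its "payload", one argument or row to a line. send_rows: Moves the arm, as the interface text tells. Its arguments: {"type":"object","properties":{"moves":{"type":"array","items":{"type":"number"}}},"required":["moves"]}

```bash
mkdir -p pics; cat > h.py <<'E'
import numpy as np, cv2
from scipy.spatial.transform import Rotation as R
from rig import telemetry, read_camera, camera_info, job_done, masks_of, tip_of
def ray(cam,px):
    c=camera_info(cam);E=np.array(c["extrinsics"]);Rm,t=E[:3,:3],E[:3,3]
    d=Rm.T@np.array([(px[0]-c["cx"])/c["fx"],(px[1]-c["cy"])/c["fy"],1.]);return -Rm.T@t,d
def at(cam,px,z):
    o,d=ray(cam,px);return (o+d*(z-o[2])/d[2]).round(4)
def proj(cam,p):
    c=camera_info(cam);E=np.array(c["extrinsics"]);q=E[:3,:3]@np.array(p)+E[:3,3]
    return np.array([q[0]/q[2]*c["fx"]+c["cx"],q[1]/q[2]*c["fy"]+c["cy"]])
def st():
    s=telemetry.get_state();p=np.array(s["position"]);q=s["tool_rot"];r=R.from_quat([q[1],q[2],q[3],q[0]]);return s,p,r
E
python3 - <<'E'
from h import *
s,p,r=st();print(s["t"],p.round(4),r.as_matrix().round(3).tolist())
for c in("scene","top"):
    cv2.imwrite(f"pics/{c}0.png",read_camera(c));print(c,ray(c,(320,200)),camera_info(c)["fx"])
H=dict(bearing1=.006,tray=0,bottle=0,mat=0,nut=0,cog=0,lamp_eye=.17,lamp_bar=.26,lamp=0,mug=0,pedal=0,can=0,wrench=0.,screwdriver=.01,target=.01)
for n,z in H.items():
  for c in ("scene","top"):
    for d in tip_of(c,n):
        print(n,c,round(d["confidence"],2),np.round(d["pixel"],1),at(c,d["pixel"],z)[:2])
E
```

```text
0.0 [ 0.1838 -0.6492  0.4037] [[0.962, 0.272, -0.001], [0.272, -0.962, 0.002], [-0.0, -0.002, -1.0]]
scene (array([ 1.26553998, -0.748119  ,  1.30319225]), array([-0.44499772,  0.51259486, -0.73432699])) 478.3659907181573
top (array([0.46193   , 0.02131052, 1.41487323]), array([ 0.10298737, -0.01062538, -0.99466502])) 376.70894710230954
bearing1 scene 0.63 [202.9 281.5] [ 0.4324 -0.3553]
bearing1 scene 0.45 [214.5 257. ] [ 0.3863 -0.2683]
bearing1 scene 0.38 [220.2 295.5] [ 0.513  -0.3527]
bearing1 scene 0.37 [243.  310.4] [ 0.6048 -0.3412]
bearing1 top 0.63 [411.1 194.4] [ 0.6224 -0.3372]
bearing1 top 0.62 [414.9 222.1] [ 0.518  -0.3466]
bearing1 top 0.58 [419.  243.2] [ 0.4394 -0.3582]
bearing1 top 0.36 [392.4 262.6] [ 0.3702 -0.2565]
bearing1 top 0.31 [391.9 186.4] [ 0.6542 -0.2661]
tray scene 0.84 [289.  248.4] [ 0.5441 -0.0761]
tray top 0.92 [341.8 217.2] [ 0.5419 -0.0744]
tray top 0.31 [393.9 208. ] [ 0.5728 -0.2716]
bottle scene 0.55 [290.9 249.5] [ 0.5521 -0.0752]
bottle top 0.44 [341.9 212.7] [ 0.5588 -0.0752]
mat scene 0.88 [350.8 221.2] [0.626  0.1567]
mat scene 0.45 [204.
[... 957 characters left out ...]
[399.3 212.6] [0.7324 0.3048]
pedal top 0.67 [242.  165.9] [0.7448 0.3009]
pedal top 0.19 [394.4 207.9] [ 0.5731 -0.2735]
can scene 0.58 [405.4 185.8] [0.6719 0.4327]
can scene 0.43 [208.  285.9] [ 0.4536 -0.3533]
can top 0.65 [210.7 187.7] [0.6632 0.4193]
wrench scene 0.77 [371.9 253.7] [0.7686 0.0919]
wrench top 0.76 [295.5 157. ] [0.7754 0.0965]
wrench top 0.24 [346.  214.6] [ 0.5514 -0.0904]
screwdriver scene 0.61 [315.2 295.2] [ 0.736  -0.1584]
screwdriver top 0.77 [358.8 167. ] [ 0.7301 -0.1431]
target scene 0.56 [289.5 252. ] [ 0.5613 -0.091 ]
target scene 0.24 [351.4 222.9] [0.6374 0.145 ]
target top 0.59 [344.3 214.9] [ 0.5497 -0.0833]
target top 0.15 [419.6 242.5] [ 0.442  -0.3595]
```

```bash
python3 - <<'E'
import cv2
a=cv2.imread("pics/top0.png")[130:290,170:450];cv2.imwrite("pics/topc.png",cv2.resize(a,(784,448),interpolation=cv2.INTER_CUBIC))
a=cv2.imread("pics/scene0.png")[90:340,170:450];cv2.imwrite("pics/scenec.png",cv2.resize(a,(672,600),interpolation=cv2.INTER_CUBIC))
E
```

```text
(no output)
```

View pics/topc.png

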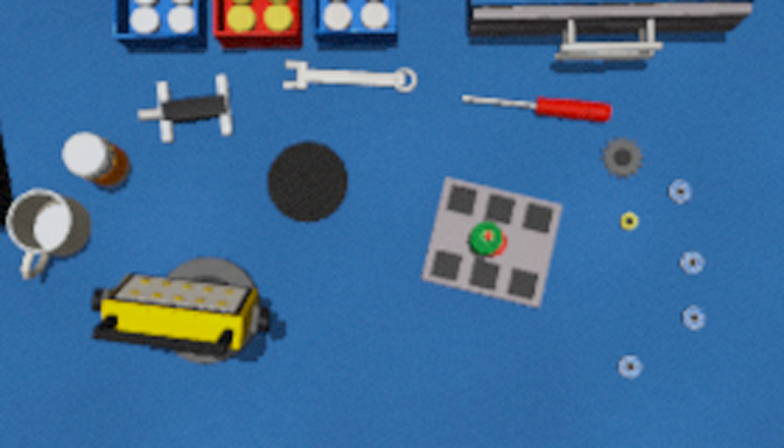

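View pics/scenec.png

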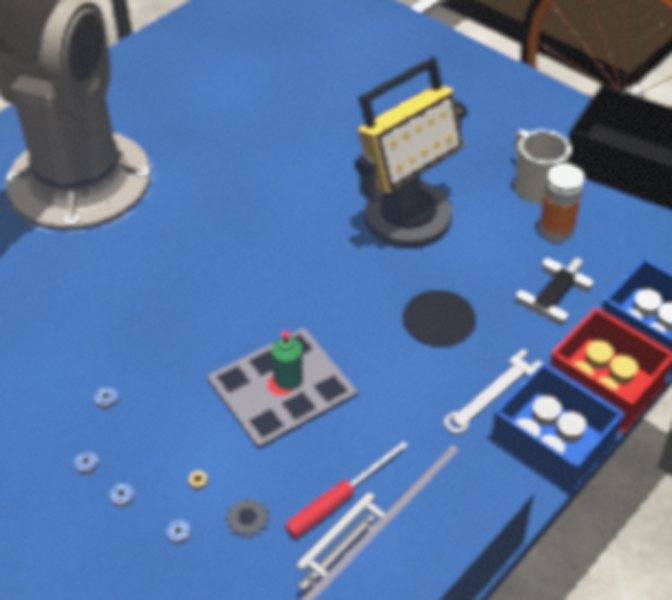

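Top crop: four bearings on the right (crop px (680,191), (692,262), (693,318), (629,366)). The nut (629,221) and cog (622,157) are nearby. The bottle stands on the tray at (487,238), the mat is at (307,181), and the lamp faces up and roughly along +x. Next I refine by colour.

```bash
cat >> h.py <<'E'
def bearings(cam,img,z=.006,pr=True):
    hsv=cv2.cvtColor(img,cv2.COLOR_BGR2HSV)
    m=((hsv[...,1]<120)&(hsv[...,2]>110)).astype(np.uint8)
    m=cv2.morphologyEx(m,cv2.MORPH_CLOSE,np.ones((3,3),np.uint8))
    n,l,s,c=cv2.connectedComponentsWithStats(m);o=[]
    for i in range(1,n):
        if 15<s[i,4]<130 and max(s[i,2:4])<14:
            w=at(cam,c[i],z)[:2]
            if .28<w[0]<.8 and -.55<w[1]<.2:o.append(w);pr and print(cam,"blob",w,s[i,4],hsv[int(c[i][1]),int(c[i][0])],c[i].round(1))
    return o
def tray(cam,img,guess):
    # fit tray (x,y,yaw) to the six dark pocket floors
    from scipy.optimize import least_squares
    g=cv2.cvtColor(img,cv2.COLOR_BGR2GRAY)
    hs=cv2.cvtColor(img,cv2.COLOR_BGR2HSV)
    m=((g<95)&(hs[...,1]<90)).astype(np.uint8);n,l,s,c=cv2.connectedComponentsWithStats(m)
    W=[at(cam,c[i],.005)[:2] for i in range(1,n) if 20<s[i,4]<200]
    W=np.array([w for w in W if np.hypot(*(w-guess[:2]))<.1]);
    P=np.array([(x,y) for x in(-.045,.045) for y in(-.052,0,.052)])
    def f(v):
        co,si=np.cos(v[2]),np.sin(v[2]);Q=P@np.array([[co,si],[-si,co]])+v[:2]
        return [np.sort(np.hypot(*(Q-w).T))[0] for w in W]
    q=least_squares(f,guess,x_scale=[.01,.01,.1]);print(cam,"tray",len(W),q.x.round(4),np.round(q.fun,4));return q.x
E
python3 - <<'E'
from h import *
for c in("top","scene"):
    im=cv2.imread(f"pics/{c}0.png");bearings(c,im);tray(c,im,[.545,-.075,-.26])
    h=cv2.cvtColor(im,cv2.COLOR_BGR2HSV)
    m=(h[...,0]>45)&(h[...,0]<85)&(h[...,1]>100)
    ys,xs=np.nonzero(m);print("green",len(xs),xs.mean(),ys.mean(),at(c,(xs.mean(),ys.mean()),.055),ys.min(),ys.max())
    m=((h[...,0]<8)|(h[...,0]>172))&(h[...,1]>120);m[:, :]&=True
    ys,xs=np.nonzero(m);k=(abs(xs-(344 if c=="top" else 290))<8)&(abs(ys-(214 if c=="top" else 240))<20)
    print("red",[(x,y) for x,y in zip(xs[k],ys[k])])
print(at("top",(344.3,214.3),.105),at("scene",(170+286/2.4,90+336/2.4),.105))
E
```

```text
top blob [ 0.6088 -0.341 ] 54 [107  27 132] [412.3 198. ]
top blob [ 0.5704 -0.2722] 26 [18 43 78] [394.4 208.5]
top blob [ 0.5131 -0.3527] 57 [110   6 124] [416.6 223.4]
top blob [ 0.4393 -0.3518] 55 [ 0  3 74] [417.3 243.3]
top blob [ 0.3775 -0.2636] 55 [130   8 101] [394.2 260.5]
top tray 6 [ 0.5464 -0.0876 -0.2582] [0.0003 0.0004 0.0006 0.0025 0.0011 0.001 ]
green 526 233.88593155893537 259.20722433460077 [0.3962 0.3184 0.055 ] 152 399
red [(np.int64(344), np.int64(213)), (np.int64(344), np.int64(214)), (np.int64(344), np.int64(215)), (np.int64(350), np.int64(215)), (np.int64(350), np.int64(216)), (np.int64(349), np.int64(217)), (np.int64(350), np.int64(217)), (np.int64(349), np.int64(218)), (np.int64(348), np.int64(219)), (np.int64(349), np.int64(219)), (np.int64(347), np.int64(220)), (np.int64(348), np.int64(220)), (np.int64(345), np.int64(221))]
scene blob [ 0.3794 -0.2657] 66 [109  69 156] [213.8 255.4]
scene blob [ 0.4419 -0.3522] 70 [111  53 135] [205.6 282.6]
scene blob [ 0.5704 -0.2715] 67 [ 18  32 103] [252.  289.1]
scene blob [ 0.5144 -0.3529] 75 [110  57 117] [220.4 29
[... 411 characters left out ...]
4(249)), (np.int64(284), np.int64(249)), (np.int64(283), np.int64(250)), (np.int64(284), np.int64(250)), (np.int64(285), np.int64(250)), (np.int64(283), np.int64(251)), (np.int64(284), np.int64(251)), (np.int64(285), np.int64(251)), (np.int64(286), np.int64(251)), (np.int64(283), np.int64(252)), (np.int64(284), np.int64(252)), (np.int64(285), np.int64(252)), (np.int64(286), np.int64(252)), (np.int64(287), np.int64(252)), (np.int64(288), np.int64(252)), (np.int64(284), np.int64(253)), (np.int64(285), np.int64(253)), (np.int64(286), np.int64(253)), (np.int64(287), np.int64(253)), (np.int64(288), np.int64(253)), (np.int64(289), np.int64(253))]
[ 0.5459 -0.0763  0.105 ] [ 0.5516 -0.0765  0.105 ]
```

{"api": "send_rows", "payload": {
  "moves": [1, 30, -27, 4, 0, 1, 60, -54, 8, 0, 1, 90, -80, 12, 0, 1, 120, -107, 16, 0, 1, 150, -134, 20, 0, 1, 180, -160, 24, 0, 1, 210, -187, 28, 0, 1, 240, -214, 32, 0]
}}

```text
t: 2.27
position: [0.3571, -0.3765, 0.3728]
tool_rot: [0.0, 0.991, 0.137, 0.0]
force: [1.4, -1.0, -0.0]
gripper_width: 0.0874
gripper_force: 0.0
```

{"api": "send_rows", "payload": {
  "moves": [1, 30, -27, 4, 0, 1, 60, -54, 8, 0, 1, 90, -80, 12, 0, 1, 120, -107, 16, 0, 1, 150, -134, 20, 0, 1, 180, -160, 24, 0, 1, 210, -187, 28, 0, 1, 240, -214, 32, 0]
}}

```text
t: 2.93
position: [0.5299, -0.1053, 0.3408]
tool_rot: [0.0, 0.991, 0.137, 0.0]
force: [1.0, -0.6, 0.8]
gripper_width: 0.0877
gripper_force: 0.0
```

```bash
cat > go.py <<'E'
import sys
from h import *
# go.py x y ztcp yawdeg ... : chained targets -> tool-frame shifts (mm) and spin units
s,p,r=st();M=r.as_matrix();yaw=np.degrees(np.arctan2(M[1,0],M[0,0]))
print("t",round(s["t"],2),p.round(4),"yaw",yaw.round(1),"w",s["gripper_width"],"gf",s["gripper_force"],"F",np.round(s["force"],1),"q",np.round(s["joint_pos"],2))
a=list(map(float,sys.argv[1:]))
for i in range(0,len(a),4):
    x,y,z,w=a[i:i+4];d=M.T@(np.array([x,y,z])-p);sp=-((w-yaw+180)%360-180)/6
    print("->",a[i:i+4],"d",(d*1000).round(1),"spin",round(sp,2),"len",round(np.linalg.norm(d)*1000))
    p=np.array([x,y,z]);yaw=w;M=(R.from_euler('z',w,degrees=True)*R.from_euler('x',180,degrees=True)).as_matrix()
E
python3 go.py .549 -.0765 .33 15.8 .549 -.0765 .223 15.8 .549 -.0765 .26 15.8 .637 .157 .26 15.8 .637 .157 .219 15.8
```

```text
t 2.93 [ 0.5299 -0.1053  0.3408] yaw 15.8 w 0.08773865884826845 gf 0.0 F [ 1.  -0.6  0.8] q [ 0.3   0.34 -0.26  1.93  0.11  0.88 -1.32]
-> [0.549, -0.0765, 0.33, 15.8] d [ 26.2 -22.5  10.8] spin -0.0 len 36
-> [0.549, -0.0765, 0.223, 15.8] d [  0.  -0. 107.] spin -0.0 len 107
-> [0.549, -0.0765, 0.26, 15.8] d [  0.   0. -37.] spin -0.0 len 37
-> [0.637, 0.157, 0.26, 15.8] d [ 148.3 -200.7   -0. ] spin -0.0 len 250
-> [0.637, 0.157, 0.219, 15.8] d [ 0. -0. 41.] spin -0.0 len 41
```

{"api": "send_rows", "payload": {
  "moves": [1, 26, -22, 11, 0, 1, 26, -22, 11, 0, 1, 26, -22, 40, 0, 1, 26, -22, 75, 0, 1, 26, -22, 105, 0, 1, 26, -22, 118, 0, 1, 26, -22, 118, 0, -1, 26, -22, 118, 0]
}}

```text
t: 3.6
position: [0.5481, -0.0789, 0.2224]
tool_rot: [-0.0, 0.991, 0.137, -0.001]
force: [0.2, -0.0, 0.3]
gripper_width: 0.084
gripper_force: 0.0
```

{"api": "send_rows", "payload": {
  "moves": [-1, 0, 0, 0, 0, -1, 0, 0, 0, 0, -1, 0, 0, 0, 0, -1, 0, 0, 0, 0, -1, 0, 0, -10, 0, -1, 0, 0, -20, 0, -1, 0, 0, -30, 0, -1, 0, 0, -37, 0]
}}

```text
t: 4.27
position: [0.5485, -0.0787, 0.2616]
tool_rot: [0.0, 0.991, 0.137, 0.001]
force: [0.6, 0.1, -0.7]
gripper_width: 0.0413
gripper_force: 29.8
```

```bash
python3 go.py .637 .157 .26 15.8 .637 .157 .219 15.8; python3 -c "
from h import *
im=read_camera('scene');cv2.imwrite('pics/s1.png',cv2.resize(im[120:320,170:450],(784,560)))"
```

```text
t 4.27 [ 0.5485 -0.0787  0.2616] yaw 15.8 w 0.04127814045387174 gf 29.84103233437054 F [ 0.6  0.1 -0.7] q [ 0.23  0.47 -0.25  1.95  0.17  0.73 -1.42]
-> [0.637, 0.157, 0.26, 15.8] d [ 149.3 -202.7    1.7] spin 0.0 len 252
-> [0.637, 0.157, 0.219, 15.8] d [ 0. -0. 41.] spin -0.0 len 41
```

View pics/s1.png

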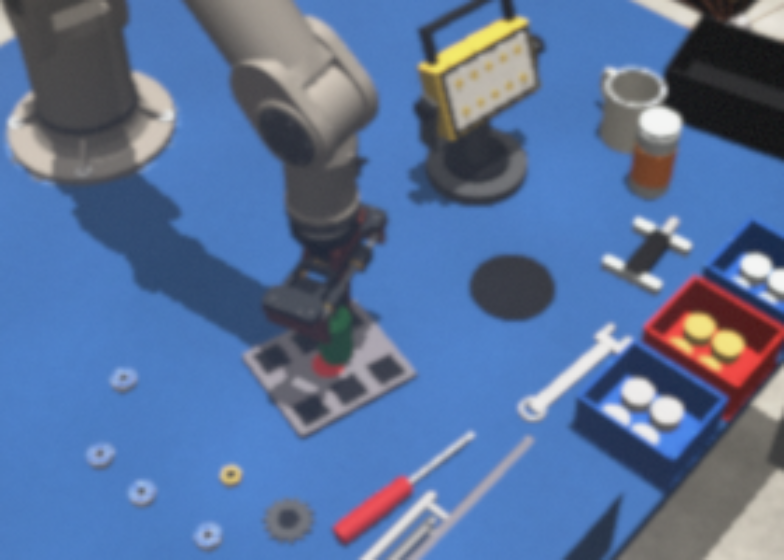

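{"api": "send_rows", "payload": {
  "moves": [-1, 20, -28, 0, 0, -1, 42, -57, 0, 0, -1, 64, -87, 0, 0, -1, 86, -117, 0, 0, -1, 108, -147, 0, 0, -1, 130, -177, 0, 0, -1, 149, -203, 0, 0, -1, 149, -203, 0, 0]
}}

```text
t: 4.98
position: [0.6367, 0.166, 0.2604]
tool_rot: [-0.003, 0.99, 0.142, 0.002]
force: [-0.4, 0.4, -0.9]
gripper_width: 0.0412
gripper_force: 29.8
```

```bash
python3 go.py .637 .157 .218 15.8; python3 -c "
from h import *
im=read_camera('scene')
for c in ('mat','bottle'):
  for d in masks_of('scene',c)[:1]: print(c,d['confidence'],np.round(d['bbox'],1))
read_camera('top');d=masks_of('top','mat');print([ (x['confidence'],np.round(x['bbox'],1)) for x in d])
print(at('top',(170+307.5/2.8-.3,130+181/2.8-.3),.004))
"
```

```text
t 4.98 [0.6367 0.166  0.2604] yaw 16.3 w 0.04120017918385909 gf 29.843289846321568 F [-0.4  0.4 -0.9] q [-0.16  0.62 -0.26  1.7   0.19  0.85 -1.79]
-> [0.637, 0.157, 0.218, 15.8] d [-2.4  8.9 42.4] spin 0.08 len 43
mat 0.75 [351.1 222.2  33.4  24.8]
bottle 0.42 [357.8 212.8  14.   19.9]
[(0.7, array([235.6, 168.8,  30.1,  23.1])), (0.26, array([234.6, 239.3,  59.9,  39.1])), (0.26, array([186.3, 212.9,  27.2,  35.5]))]
[0.6324 0.1584 0.004 ]
```

{"api": "send_rows", "payload": {
  "moves": [-1, 0, 0, 0, 0, -1, 0, 0, 12, 0, -1, 0, 0, 25, 0, -1, 0, 0, 35, 0, -1, 0, 0, 40, 0, -1, 0, 0, 43, 0, -1, 0, 0, 43, 0, -1, 0, 0, 43, 0]
}}

```text
t: 5.9
position: [0.6396, 0.1599, 0.2227]
tool_rot: [-0.002, 0.99, 0.138, 0.006]
force: [-3.2, 2.2, 32.3]
gripper_width: 0.0415
gripper_force: 30.0
```

```bash
python3 go.py .637 .157 .218 15.8
```

```text
t 5.9 [0.6396 0.1599 0.2227] yaw 15.8 w 0.0415097231673787 gf 30.01669045246672 F [-3.2  2.2 32.3] q [-0.17  0.66 -0.24  1.72  0.21  0.78 -1.81]
-> [0.637, 0.157, 0.218, 15.8] d [-3.3  2.1  4.7] spin 0.0 len 6
```

{"api": "send_rows", "payload": {
  "moves": [-1, 0, 0, -3, 0, -1, 0, 0, -4, 0, -1, 0, 0, -4, 0, 0.2, 0, 0, -4, 0, 1, 0, 0, -4, 0, 1, 0, 0, -4, 0, 1, 0, 0, -4, 0, 1, 0, 0, -4, 0]
}}

```text
t: 6.57
position: [0.6359, 0.1568, 0.2198]
tool_rot: [0.0, 0.991, 0.137, -0.001]
force: [0.2, 0.1, -0.2]
gripper_width: 0.0713
gripper_force: 0.0
```

{"api": "send_rows", "payload": {
  "moves": [1, 0, 0, -5, 0, 1, 0, 0, -25, 0, 1, 0, 0, -55, 0, 1, 0, 0, -90, 0, 1, 0, 0, -120, 0, 1, 0, 0, -120, 0, 1, 0, 0, -120, 0, 1, 0, 0, -120, 0]
}}

```text
t: 7.23
position: [0.6359, 0.157, 0.3402]
tool_rot: [0.0, 0.991, 0.137, -0.0]
force: [0.0, -0.8, 0.2]
gripper_width: 0.0879
gripper_force: 0.0
```

```bash
python3 go.py .6095 -.341 .23 75.2; python3 -c "
from h import *
im=read_camera('scene');cv2.imwrite('pics/s2.png',cv2.resize(im[120:320,170:450],(784,560)))"
```

```text
t 7.23 [0.6359 0.157  0.3402] yaw 15.8 w 0.0878917953924395 gf 0.0 F [ 0.  -0.8  0.2] q [-0.14  0.52 -0.27  1.65  0.16  0.99 -1.76]
-> [0.6095, -0.341, 0.23, 75.2] d [-160.9  472.   110.4] spin -9.9 len 511
```

View pics/s2.png

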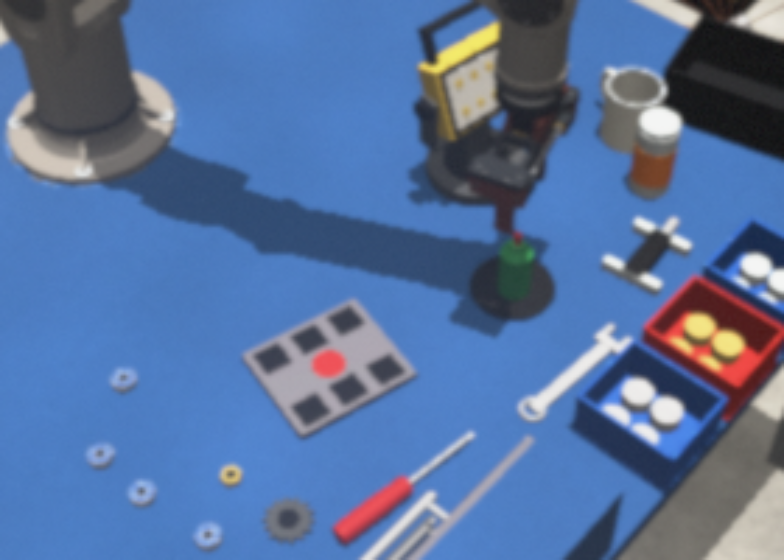

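{"api": "send_rows", "payload": {
  "moves": [1, -13, 38, 0, -1.1, 1, -26, 76, 0, -2.2, 1, -39, 115, 0, -3.3, 1, -52, 153, 0, -4.4, 1, -65, 191, 0, -5.5, 1, -78, 230, 0, -6.6, 1, -92, 268, 0, -7.7, 1, -105, 306, 0, -8.8]
}}

```text
t: 7.95
position: [0.6175, -0.1679, 0.3388]
tool_rot: [-0.001, 0.824, 0.566, -0.001]
force: [-0.1, 0.1, 0.2]
gripper_width: 0.088
gripper_force: 0.0
```

```bash
python3 go.py .6095 -.341 .23 75.2; python3 -c "
from h import *
for c in('top','scene'):
    im=read_camera(c);bearings(c,im);tray(c,im,[.547,-.0875,-.26])"
```

```text
t 7.95 [ 0.6175 -0.1679  0.3388] yaw 68.9 w 0.08797426095503989 gf 0.0 F [-0.1  0.1  0.2] q [ 0.47  0.52 -0.42  1.68  0.24  1.   -0.4 ]
-> [0.6095, -0.341, 0.23, 75.2] d [-164.4   55.2  108.7] spin -1.04 len 205
top tray 4 [ 0.5454 -0.0886 -0.2513] [0.0016 0.0017 0.001  0.004 ]
scene blob [0.41   0.0496] 25 [ 12  12 110] [286.2 207. ]
scene blob [ 0.5144 -0.1258] 20 [138  16 162] [272.2 251.6]
scene blob [ 0.3793 -0.2659] 67 [109  68 157] [213.7 255.4]
scene blob [ 0.4419 -0.3522] 70 [111  53 136] [205.6 282.6]
scene blob [ 0.5704 -0.2715] 67 [ 21  40 103] [252.  289.1]
scene blob [ 0.5142 -0.353 ] 76 [108  57 117] [220.4 295.8]
scene blob [ 0.6098 -0.3415] 82 [109  52 137] [244.1 311.4]
scene tray 1 [ 0.5452 -0.0869 -0.25  ] [0.]
```

{"api": "send_rows", "payload": {
  "moves": [1, -32, 11, 20, -0.5, 1, -64, 22, 40, -1, 1, -97, 33, 60, -1.04, 1, -130, 44, 80, -1.04, 1, -163, 55, 100, -1.04, 1, -163, 55, 109, -1.04, 1, -163, 55, 120, -1.04, 1, -163, 55, 130, -1.04]
}}

```text
t: 8.72
position: [0.61, -0.3367, 0.2084]
tool_rot: [-0.001, 0.794, 0.608, -0.0]
force: [0.1, -0.2, 0.5]
gripper_width: 0.088
gripper_force: 0.0
```

```bash
python3 go.py .6095 -.341 .187 75.2 .5772 -.1493 .23 75.2
```

```text
t 8.72 [ 0.61   -0.3367  0.2084] yaw 74.8 w 0.08803804227525262 gf 0.0 F [ 0.1 -0.2  0.5] q [ 0.66  0.75 -0.37  1.61  0.33  0.85 -0.1 ]
-> [0.6095, -0.341, 0.187, 75.2] d [-4.3  0.7 21.4] spin -0.06 len 22
-> [0.5772, -0.1493, 0.23, 75.2] d [177.1 -80.2 -43. ] spin -0.0 len 199
```

Descend, grip and lift A by 40 mm.

{"api": "send_rows", "payload": {
  "moves": [1, -4, 1, 8, 0, 1, -4, 1, 16, 0, 1, -4, 1, 21, 0, 1, -4, 1, 21, 0, -1, -4, 1, 21, 0, -1, -4, 1, 21, 0, -1, -4, 1, 21, 0, -1, -4, 1, 21, 0]
}}

```text
t: 9.38
position: [0.6105, -0.3418, 0.1904]
tool_rot: [0.001, 0.794, 0.608, 0.0]
force: [-0.5, -0.8, 0.4]
gripper_width: 0.0646
gripper_force: 0.0
```

{"api": "send_rows", "payload": {
  "moves": [-1, 0, 0, 0, 0, -1, 0, 0, 0, 0, -1, 0, 0, 0, 0, -1, 0, 0, -10, 0, -1, 0, 0, -20, 0, -1, 0, 0, -32, 0, -1, 0, 0, -40, 0, -1, 0, 0, -40, 0]
}}

```text
t: 10.05
position: [0.6112, -0.3422, 0.233]
tool_rot: [0.002, 0.794, 0.608, 0.001]
force: [0.4, 0.1, 0.9]
gripper_width: 0.0113
gripper_force: 0.0
```

```bash
python3 go.py .5772 -.1493 .226 75.2 .5772 -.1493 .195 75.2
```

```text
t 10.05 [ 0.6112 -0.3422  0.233 ] yaw 74.8 w 0.011344172906359742 gf 0.0 F [0.4 0.1 0.9] q [ 0.67  0.72 -0.38  1.59  0.32  0.88 -0.09]
-> [0.5772, -0.1493, 0.226, 75.2] d [177.3 -83.4   6.4] spin -0.06 len 196
-> [0.5772, -0.1493, 0.195, 75.2] d [ 0. -0. 31.] spin -0.0 len 31
```

{"api": "send_rows", "payload": {
  "moves": [0.2, 0, 0, -20, 0, 0.2, 60, 0, -20, 0, 0.2, 60, 0, -20, 0, 0.2, 60, 0, -20, 0, 0.2, 60, 0, -20, 0, 0.2, 60, 0, -20, 0, 0.2, 60, 0, -20, 0, 0.2, 60, 0, -20, 0]
}}

```text
t: 10.72
position: [0.6253, -0.2856, 0.2494]
tool_rot: [0.0, 0.795, 0.607, -0.0]
force: [-0.2, 0.3, -0.1]
gripper_width: 0.0524
gripper_force: 0.0
```

```bash
python3 -c "
from h import *
for c in('top','scene'):
    im=read_camera(c);bearings(c,im)"; python3 go.py .6095 -.341 .186 75.2
```

```text
top blob [ 0.6655 -0.2519] 37 [ 15   5 111] [388.  183.5]
top blob [ 0.5132 -0.3519] 54 [113   8 128] [416.4 223.4]
top blob [ 0.4393 -0.3518] 55 [120   4  72] [417.3 243.3]
top blob [ 0.3774 -0.2656] 44 [30  4 63] [394.8 260.6]
scene blob [ 0.3747 -0.2632] 57 [109  61  92] [213.4 254.2]
scene blob [ 0.5709 -0.2105] 32 [ 18  67 111] [266.  276.9]
scene blob [ 0.4421 -0.3524] 71 [112  48 132] [205.6 282.6]
scene blob [ 0.5146 -0.3529] 76 [110  48 111] [220.5 295.9]
scene blob [ 0.6663 -0.254 ] 66 [113  20 117] [277.6 303.2]
scene blob [ 0.6095 -0.3406] 89 [110  54 133] [244.2 311.2]
t 10.82 [ 0.6255 -0.2851  0.2495] yaw 74.7 w 0.05258048389211937 gf 0.0 F [0.5 0.  0.2] q [ 0.6   0.69 -0.39  1.62  0.31  0.9  -0.17]
-> [0.6095, -0.341, 0.186, 75.2] d [-58.1  -0.7  63.5] spin -0.08 len 86
```

{"api": "send_rows", "payload": {
  "moves": [0.1, -30, -1, 0, 0, 0.1, -58, -1, 0, 0, 0.1, -58, -1, 15, 0, 0.1, -58, -1, 35, 0, 0.1, -58, -1, 55, 0, 0.1, -58, -1, 63, 0, 0.1, -58, -1, 63, 0, -1, -58, -1, 63, 0]
}}

```text
t: 11.48
position: [0.6098, -0.3397, 0.1866]
tool_rot: [-0.0, 0.794, 0.608, -0.0]
force: [0.2, -1.3, 0.3]
gripper_width: 0.0444
gripper_force: 0.0
```

{"api": "send_rows", "payload": {
  "moves": [-1, 0, 0, 0, 0, -1, 0, 0, 0, 0, -1, 0, 0, 0, 0, -1, 0, 0, 0, 0, -1, 0, 0, 0, 0, -1, 0, 0, -10, 0, -1, 0, 0, -20, 0, -1, 0, 0, -30, 0]
}}

```text
t: 12.15
position: [0.6097, -0.3396, 0.2176]
tool_rot: [-0.0, 0.794, 0.608, -0.0]
force: [0.4, -0.1, -0.9]
gripper_width: 0.0269
gripper_force: 30.0
```

```bash
python3 go.py .5772 -.1493 .22 75.2 .5772 -.1493 .195 75.2
```

```text
t 12.15 [ 0.6097 -0.3396  0.2176] yaw 74.8 w 0.026861113374144454 gf 29.99991238117218 F [ 0.4 -0.1 -0.9] q [ 0.67  0.74 -0.37  1.6   0.33  0.86 -0.1 ]
-> [0.5772, -0.1493, 0.22, 75.2] d [175.2 -81.1  -2.3] spin -0.06 len 193
-> [0.5772, -0.1493, 0.195, 75.2] d [ 0. -0. 25.] spin -0.0 len 25
```

{"api": "send_rows", "payload": {
  "moves": [-1, 30, -14, -2, 0, -1, 62, -29, -2, 0, -1, 95, -44, -2, 0, -1, 128, -59, -2, 0, -1, 155, -72, -2, 0, -1, 170, -79, -2, 0, -1, 175, -81, -2, 0, -1, 175, -81, -2, 0]
}}

```text
t: 12.82
position: [0.5777, -0.148, 0.2196]
tool_rot: [0.0, 0.793, 0.609, 0.0]
force: [-0.1, -1.0, -0.6]
gripper_width: 0.0266
gripper_force: 30.0
```

```bash
python3 go.py .5772 -.1493 .195 75.2 ; python3 -c "
from h import *
im=read_camera('scene');cv2.imwrite('pics/s3.png',cv2.resize(im[190:290,210:350],(784,560)))"
```

```text
t 12.82 [ 0.5777 -0.148   0.2196] yaw 75.0 w 0.026588006947096173 gf 29.999878406524658 F [-0.1 -1.  -0.6] q [ 0.44  0.61 -0.39  1.86  0.33  0.73 -0.4 ]
-> [0.5772, -0.1493, 0.195, 75.2] d [-1.3 -0.1 24.6] spin -0.03 len 25
```

View pics/s3.png

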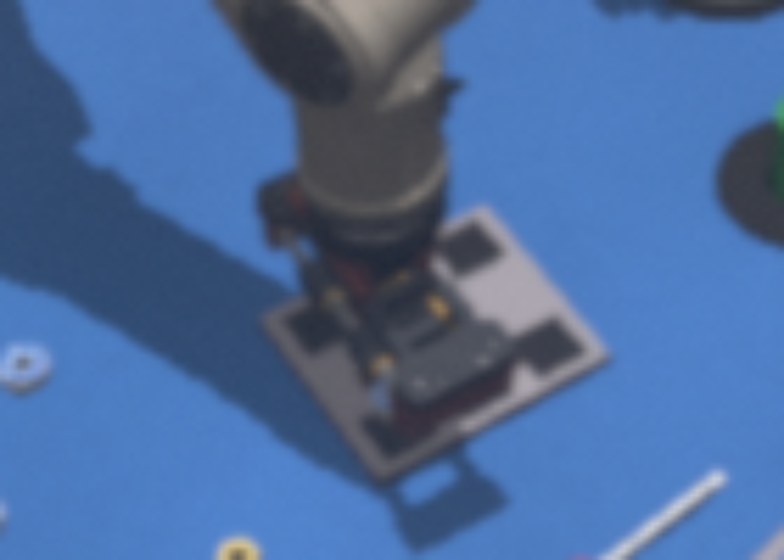

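The bearing hangs between the fingers over the near pocket, around px (385,410). Lowering and releasing.

{"api": "send_rows", "payload": {
  "moves": [-1, -1, 0, 8, 0, -1, -1, 0, 15, 0, -1, -1, 0, 21, 0, -1, -1, 0, 24, 0, -1, -1, 0, 24, 0, -0.2, -1, 0, 24, 0, 0.1, -1, 0, 24, 0, 0.1, -1, 0, 24, 0]
}}

```text
t: 13.53
position: [0.5772, -0.1505, 0.1948]
tool_rot: [0.0, 0.794, 0.608, 0.0]
force: [0.4, -0.8, -0.3]
gripper_width: 0.0431
gripper_force: 0.0
```

{"api": "send_rows", "payload": {
  "moves": [0.1, 0, 0, 0, 0, 0.1, 0, 0, 0, 0, 0.1, 0, 0, -10, 0, 0.1, 0, 0, -30, 0, 0.1, -30, 0, -50, 0, 0.1, -65, 0, -50, 0, 0.1, -100, 0, -50, 0, 0.1, -100, 0, -50, 0]
}}

```text
t: 14.2
position: [0.5483, -0.2555, 0.2457]
tool_rot: [0.002, 0.797, 0.604, -0.002]
force: [-0.9, -1.1, 0.2]
gripper_width: 0.0485
gripper_force: 0.0
```

```bash
python3 -c "
from h import *
for c in('top','scene'):
    im=read_camera(c);bearings(c,im)
cv2.imwrite('pics/s4.png',cv2.resize(im[190:330,190:330],(600,600)))"; python3 go.py .514 -.353 .22 75.2 .514 -.353 .186 75.2
```

```text
top blob [ 0.3776 -0.265 ] 46 [120   4  58] [394.6 260.5]
scene blob [ 0.3759 -0.2646] 55 [109  68  90] [213.3 254.6]
scene blob [ 0.4421 -0.3524] 71 [110  48 132] [205.6 282.6]
scene blob [ 0.5697 -0.2698] 56 [12 48 90] [252.2 288.7]
scene blob [ 0.5146 -0.3529] 76 [108  55 112] [220.5 295.9]
t 14.3 [ 0.5502 -0.2491  0.2454] yaw 74.6 w 0.04826461472704979 gf 0.0 F [0.1 1.2 0.2] q [ 0.62  0.58 -0.4   1.83  0.31  0.79 -0.21]
-> [0.514, -0.353, 0.22, 75.2] d [-109.8   -7.4   25.5] spin -0.1 len 113
-> [0.514, -0.353, 0.186, 75.2] d [ 0. -0. 34.] spin -0.0 len 34
```

View pics/s4.png

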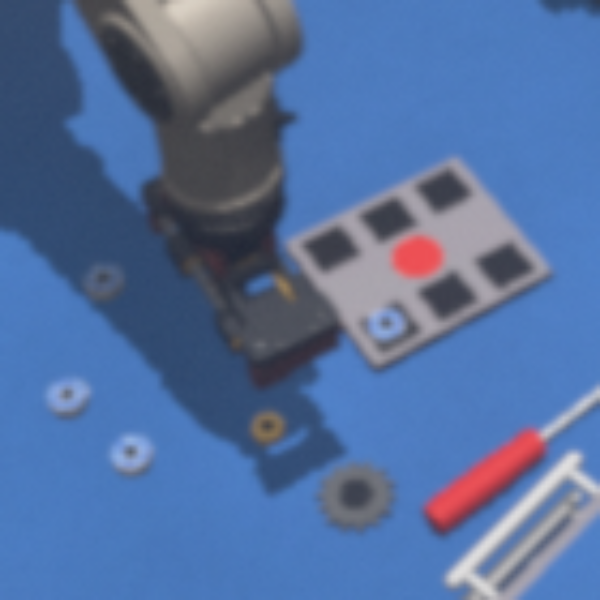

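{"api": "send_rows", "payload": {
  "moves": [0.1, -36, -3, 8, 0, 0.1, -74, -5, 16, 0, 0.1, -105, -7, 20, 0, 0.1, -110, -8, 26, 0, 0.1, -110, -8, 38, 0, 0.1, -110, -8, 52, 0, 0.1, -110, -8, 59, 0, 0.1, -110, -8, 59, 0]
}}

```text
t: 14.97
position: [0.5149, -0.3481, 0.1834]
tool_rot: [-0.002, 0.793, 0.609, 0.0]
force: [-0.9, 0.5, -0.0]
gripper_width: 0.0481
gripper_force: 0.0
```

{"api": "send_rows", "payload": {
  "moves": [-1, 0, 0, 0, 0, -1, 0, 0, 0, 0, -1, 0, 0, 0, 0, -1, 0, 0, 0, 0, -1, 0, 0, 0, 0, -1, 0, 0, -10, 0, -1, 0, 0, -20, 0, -1, 0, 0, -33, 0]
}}

```text
t: 15.63
position: [0.5143, -0.3511, 0.2196]
tool_rot: [-0.0, 0.794, 0.608, -0.0]
force: [-1.1, -0.3, 0.3]
gripper_width: 0.0268
gripper_force: 30.0
```

```bash
python3 go.py .4902 -.1265 .22 75.2 .4902 -.1265 .195 75.2
```

```text
t 15.63 [ 0.5143 -0.3511  0.2196] yaw 74.8 w 0.026827388839497212 gf 29.999922215938568 F [-1.1 -0.3  0.3] q [ 0.78  0.64 -0.38  1.8   0.32  0.76 -0.03]
-> [0.4902, -0.1265, 0.22, 75.2] d [210.5 -82.   -0.4] spin -0.06 len 226
-> [0.4902, -0.1265, 0.195, 75.2] d [ 0. -0. 25.] spin -0.0 len 25
```

{"api": "send_rows", "payload": {
  "moves": [-1, 34, -13, 0, 0, -1, 70, -27, 0, 0, -1, 106, -41, 0, 0, -1, 142, -55, 0, 0, -1, 175, -68, 0, 0, -1, 198, -77, 0, 0, -1, 210, -82, 0, 0, -1, 210, -82, 0, 0]
}}

```text
t: 16.3
position: [0.4905, -0.1235, 0.2202]
tool_rot: [0.0, 0.793, 0.61, 0.001]
force: [-0.7, 0.0, -0.2]
gripper_width: 0.0269
gripper_force: 30.0
```

```bash
python3 go.py .4902 -.1265 .195 75.2 .4902 -.1265 .245 75.2 .4405 -.352 .245 75.2
```

```text
t 16.3 [ 0.4905 -0.1235  0.2202] yaw 75.2 w 0.026879714624461527 gf 30.00019669532776 F [-0.7  0.  -0.2] q [ 0.45  0.5  -0.41  2.08  0.33  0.63 -0.44]
-> [0.4902, -0.1265, 0.195, 75.2] d [-3.   0.5 25.2] spin -0.01 len 25
-> [0.4902, -0.1265, 0.245, 75.2] d [  0.   0. -50.] spin -0.0 len 50
-> [0.4405, -0.352, 0.245, 75.2] d [-230.7    9.6    0. ] spin -0.0 len 231
```

{"api": "send_rows", "payload": {
  "moves": [-1, 0, 0, 8, 0, -1, 0, 0, 15, 0, -1, 0, 0, 21, 0, -1, 0, 0, 25, 0, -1, 0, 0, 25, 0, -0.2, 0, 0, 25, 0, 0.1, 0, 0, 25, 0, 0.1, 0, 0, 25, 0]
}}

```text
t: 16.97
position: [0.4902, -0.1272, 0.1936]
tool_rot: [-0.0, 0.794, 0.608, -0.0]
force: [0.2, -0.5, 0.0]
gripper_width: 0.0434
gripper_force: 0.0
```

{"api": "send_rows", "payload": {
  "moves": [0.1, 0, 0, 0, 0, 0.1, 0, 0, 0, 0, 0.1, 0, 0, -10, 0, 0.1, 0, 0, -30, 0, 0.1, -30, 0, -50, 0, 0.1, -65, 0, -50, 0, 0.1, -100, 0, -50, 0, 0.1, -120, 0, -50, 0]
}}

```text
t: 17.63
position: [0.4576, -0.2465, 0.2449]
tool_rot: [0.001, 0.795, 0.606, -0.0]
force: [0.1, -1.0, 0.2]
gripper_width: 0.0487
gripper_force: 0.0
```

```bash
python3 -c "
from h import *
for c in('top','scene'):
    im=read_camera(c);bearings(c,im)
cv2.imwrite('pics/s5.png',cv2.resize(im[190:330,190:330],(600,600)))"; python3 go.py .4405 -.352 .22 75.2 .4405 -.352 .186 75.2
```

```text
top blob [ 0.5731 -0.2719] 22 [ 29 140 169] [394.3 207.8]
scene blob [ 0.376  -0.2644] 55 [109  70  91] [213.4 254.6]
scene blob [ 0.4419 -0.3522] 70 [111  50 132] [205.6 282.6]
scene blob [ 0.5704 -0.2715] 67 [ 21  40 101] [252.  289.1]
t 17.73 [ 0.4573 -0.247   0.2444] yaw 74.4 w 0.04876920925287687 gf 0.0 F [-0.8  0.4  0.1] q [ 0.7   0.48 -0.41  2.03  0.29  0.69 -0.16]
-> [0.4405, -0.352, 0.22, 75.2] d [-105.6   12.    24.7] spin -0.13 len 109
-> [0.4405, -0.352, 0.186, 75.2] d [ 0. -0. 34.] spin -0.0 len 34
```

View pics/s5.png

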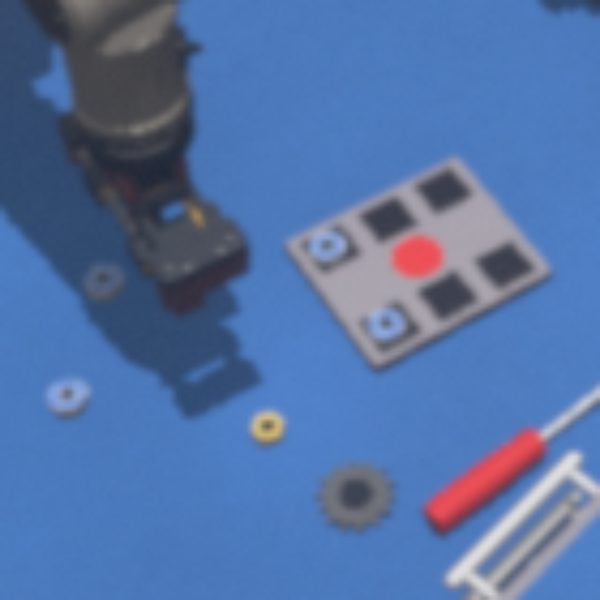

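Two bearings are now in pockets (px (326,246) and (387,323)). Next is C, at px (68,396).

{"api": "send_rows", "payload": {
  "moves": [0.1, -36, 4, 8, 0, 0.1, -72, 8, 16, 0, 0.1, -100, 12, 20, 0, 0.1, -106, 12, 26, 0, 0.1, -106, 12, 38, 0, 0.1, -106, 12, 52, 0, 0.1, -106, 12, 58, 0, 0.1, -106, 12, 58, 0]
}}

```text
t: 18.4
position: [0.4429, -0.3457, 0.1842]
tool_rot: [-0.002, 0.793, 0.609, 0.0]
force: [-0.4, 0.4, 0.4]
gripper_width: 0.0485
gripper_force: 0.0
```

{"api": "send_rows", "payload": {
  "moves": [-1, 0, 0, 0, 0, -1, 0, 0, 0, 0, -1, 0, 0, 0, 0, -1, 0, 0, 0, 0, -1, 0, 0, 0, 0, -1, 0, 0, -10, 0, -1, 0, 0, -20, 0, -1, 0, 0, -33, 0]
}}

```text
t: 19.07
position: [0.4425, -0.3483, 0.2195]
tool_rot: [-0.0, 0.794, 0.608, -0.0]
force: [0.3, 1.4, 0.3]
gripper_width: 0.0272
gripper_force: 30.0
```

```bash
python3 go.py .4902 -.1265 .245 75.2 .5035 -.0763 .22 75.2 .5035 -.0763 .195 75.2
```

```text
t 19.07 [ 0.4425 -0.3483  0.2195] yaw 74.8 w 0.027202558721561087 gf 30.00003218650818 F [0.3 1.4 0.3] q [ 0.85  0.57 -0.37  1.94  0.31  0.69  0.02]
-> [0.4902, -0.1265, 0.245, 75.2] d [226.5 -12.  -25.4] spin -0.06 len 228
-> [0.5035, -0.0763, 0.22, 75.2] d [51.9  0.  25. ] spin -0.0 len 58
-> [0.5035, -0.0763, 0.195, 75.2] d [ 0. -0. 25.] spin -0.0 len 25
```

{"api": "send_rows", "payload": {
  "moves": [-1, 36, -2, -3, 0, -1, 75, -3, -4, 0, -1, 114, -5, -4, 0, -1, 153, -7, -4, 0, -1, 192, -9, -4, 0, -1, 230, -11, -4, 0, -1, 262, -12, -4, 0, -1, 281, -12, -4, 0]
}}

```text
t: 19.73
position: [0.5055, -0.0697, 0.2244]
tool_rot: [0.0, 0.793, 0.609, 0.001]
force: [0.8, 0.3, -0.2]
gripper_width: 0.0266
gripper_force: 30.0
```

```bash
python3 go.py .5043 -.0734 .195 75.2
```

```text
t 19.73 [ 0.5055 -0.0697  0.2244] yaw 75.1 w 0.0266375874267244 gf 29.999625384807587 F [ 0.8  0.3 -0.2] q [ 0.34  0.5  -0.41  2.06  0.32  0.64 -0.54]
-> [0.5043, -0.0734, 0.195, 75.2] d [-3.9 -0.3 29.4] spin -0.02 len 30
```

{"api": "send_rows", "payload": {
  "moves": [-1, -1, 0, 8, 0, -1, -1, 0, 16, 0, -1, -1, 0, 24, 0, -1, -1, 0, 29, 0, -1, -1, 0, 29, 0, -0.2, -1, 0, 29, 0, 0.1, -1, 0, 29, 0, 0.1, -1, 0, 29, 0]
}}

```text
t: 20.4
position: [0.5043, -0.0753, 0.1938]
tool_rot: [0.0, 0.794, 0.607, 0.0]
force: [-0.6, 0.0, 0.0]
gripper_width: 0.0435
gripper_force: 0.0
```

{"api": "send_rows", "payload": {
  "moves": [0.1, 0, 0, 0, 0, 0.1, 0, 0, 0, 0, 0.1, 0, 0, -10, 0, 0.1, 0, 0, -30, 0, 0.1, -30, 0, -50, 0, 0.1, -65, 10, -50, 0, 0.1, -100, 25, -50, 0, 0.1, -120, 40, -50, 0]
}}

```text
t: 21.07
position: [0.5106, -0.2053, 0.245]
tool_rot: [0.001, 0.795, 0.606, -0.001]
force: [0.7, -0.4, -0.2]
gripper_width: 0.0482
gripper_force: 0.0
```

```bash
python3 -c "
from h import *
for c in('top','scene'):
    im=read_camera(c);bearings(c,im)
cv2.imwrite('pics/s6.png',cv2.resize(im[190:330,190:330],(600,600)))"; python3 go.py .378 -.265 .22 75.2 .378 -.265 .186 75.2
```

```text
top blob [ 0.6142 -0.2408] 17 [108  31  82] [385.6 197.1]
top blob [ 0.3753 -0.2561] 21 [107  96 197] [392.2 261.2]
scene blob [ 0.3545 -0.0583] 27 [  8  10 106] [254.  216.3]
scene blob [ 0.3793 -0.2647] 70 [110  67 152] [214.  255.2]
scene blob [ 0.5703 -0.271 ] 69 [ 19  43 102] [252.1 289. ]
t 21.17 [ 0.5119 -0.2063  0.2447] yaw 74.4 w 0.04821933225711697 gf 0.0 F [-0.2 -0.2 -1.2] q [ 0.58  0.51 -0.39  1.96  0.29  0.72 -0.26]
-> [0.378, -0.265, 0.22, 75.2] d [ -92.5 -113.3   24.6] spin -0.13 len 148
-> [0.378, -0.265, 0.186, 75.2] d [ 0. -0. 34.] spin -0.0 len 34
```

View pics/s6.png

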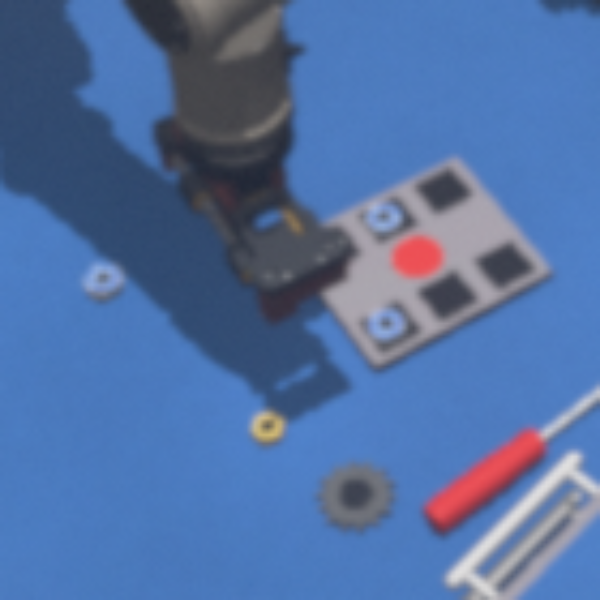

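{"api": "send_rows", "payload": {
  "moves": [0.1, -24, -30, 6, 0, 0.1, -48, -60, 12, 0, 0.1, -72, -90, 18, 0, 0.1, -90, -110, 22, 0, 0.1, -93, -113, 28, 0, 0.1, -93, -113, 42, 0, 0.1, -93, -113, 55, 0, 0.1, -93, -113, 58, 0]
}}

```text
t: 21.83
position: [0.3783, -0.2603, 0.1849]
tool_rot: [-0.001, 0.794, 0.608, 0.0]
force: [0.1, -0.3, -0.3]
gripper_width: 0.0482
gripper_force: 0.0
```

{"api": "send_rows", "payload": {
  "moves": [0.1, 0, 0, 0, 0, -1, 0, 0, 0, 0, -1, 0, 0, 0, 0, -1, 0, 0, 0, 0, -1, 0, 0, 0, 0, -1, 0, 0, 0, 0, -1, 0, 0, -10, 0, -1, 0, 0, -20, 0]
}}

```text
t: 22.5
position: [0.3779, -0.2612, 0.2061]
tool_rot: [-0.001, 0.794, 0.608, -0.0]
force: [0.6, -0.8, -0.1]
gripper_width: 0.0269
gripper_force: 30.0
```

```bash
python3 go.py .5905 -.0993 .225 75.2 .5905 -.0993 .195 75.2
```

```text
t 22.5 [ 0.3779 -0.2612  0.2061] yaw 74.9 w 0.02688389597315519 gf 29.999788999557495 F [ 0.6 -0.8 -0.1] q [ 0.78  0.47 -0.37  2.19  0.33  0.54 -0.1 ]
-> [0.5905, -0.0993, 0.225, 75.2] d [211.8 162.9 -19. ] spin -0.06 len 268
-> [0.5905, -0.0993, 0.195, 75.2] d [ 0. -0. 30.] spin -0.0 len 30
```

{"api": "send_rows", "payload": {
  "moves": [-1, 28, 21, -14, 0, -1, 58, 44, -20, 0, -1, 89, 67, -20, 0, -1, 120, 91, -20, 0, -1, 151, 115, -20, 0, -1, 182, 138, -20, 0, -1, 206, 156, -20, 0, -1, 215, 163, -20, 0]
}}

```text
t: 23.17
position: [0.595, -0.0922, 0.2274]
tool_rot: [0.0, 0.793, 0.61, 0.002]
force: [0.9, -0.0, -1.0]
gripper_width: 0.0267
gripper_force: 30.0
```

```bash
python3 go.py .5913 -.0964 .195 75.2
```

```text
t 23.17 [ 0.595  -0.0922  0.2274] yaw 75.1 w 0.026740102772011342 gf 29.99987930059433 F [ 0.9 -0.  -1. ] q [ 0.34  0.6  -0.39  1.85  0.32  0.75 -0.48]
-> [0.5913, -0.0964, 0.195, 75.2] d [-5.2 -2.6 32.3] spin -0.02 len 33
```

{"api": "send_rows", "payload": {
  "moves": [-1, 0, 0, 8, 0, -1, 0, 0, 16, 0, -1, 0, 0, 24, 0, -1, 0, 0, 31, 0, -1, 0, 0, 31, 0, -0.2, 0, 0, 31, 0, 0.1, 0, 0, 31, 0, 0.1, 0, 0, 31, 0]
}}

```text
t: 23.83
position: [0.5917, -0.0967, 0.195]
tool_rot: [0.0, 0.794, 0.608, 0.0]
force: [-0.6, -0.2, 1.1]
gripper_width: 0.0431
gripper_force: 0.0
```

{"api": "send_rows", "payload": {
  "moves": [0.1, 0, 0, 0, 0, 0.1, 0, 0, 0, 0, 0.1, 0, 0, -10, 0, 0.1, 0, 0, -30, 0, 0.1, -30, 0, -65, 0, 0.1, -65, 0, -100, 0, 0.1, -100, 0, -135, 0, 0.1, -120, 0, -170, 0]
}}

```text
t: 24.5
position: [0.5618, -0.2042, 0.3512]
tool_rot: [-0.0, 0.794, 0.607, -0.001]
force: [1.1, -0.5, -0.2]
gripper_width: 0.0486
gripper_force: 0.0
```

{"api": "send_rows", "payload": {
  "moves": [1, -30, 10, -10, 0, 1, -65, 20, -20, 0, 1, -100, 30, -20, 0, 1, -130, 30, -20, 0, 1, -130, 30, -20, 0, 1, -130, 30, -20, 0, 1, -130, 30, -20, 0, 1, -130, 30, -20, 0]
}}

```text
t: 25.17
position: [0.5586, -0.3337, 0.3701]
tool_rot: [-0.0, 0.793, 0.609, 0.0]
force: [0.1, -0.2, 0.9]
gripper_width: 0.0874
gripper_force: 0.0
```

```bash
python3 -c "
from h import *
T=R.from_euler('z',-.258).as_matrix()
for c in('top','scene'):
    im=read_camera(c)
    for b in bearings(c,im,.01,False): print(c,b,'tray',(T.T@np.r_[b-[.547,-.0876],0])[:2].round(4))
    for n,z in (('lamp_eye',.17),('lamp_bar',.26),('lamp',0),('target',.01)):
        print(c,n,[(round(d['confidence'],2),np.round(d['pixel'],1),at(c,d['pixel'],z)[:2]) for d in tip_of(c,n)[:2]])
    cv2.imwrite(f'pics/{c}7.png',im)
a=cv2.imread('pics/scene7.png')[100:300,230:430];b=cv2.imread('pics/top7.png')[150:290,180:390]
cv2.imwrite('pics/c7.png',np.hstack([cv2.resize(a,(400,400),interpolation=2),cv2.resize(b,(400,400*140//210),interpolation=2).copy() if 0 else cv2.copyMakeBorder(cv2.resize(b,(400,267),interpolation=2),0,133,0,0,0)]))"; python3 go.py
```

```text
top [ 0.5703 -0.2709] tray [ 0.0693 -0.1713]
top lamp_eye [(0.85, array([232.9, 240.2]), array([0.4636, 0.2967])), (0.32, array([246.5, 236.9]), array([0.4735, 0.2521]))]
top lamp_bar [(0.91, array([226.5, 256. ]), array([0.4162, 0.296 ])), (0.44, array([350.8, 206.2]), array([ 0.5605, -0.0854]))]
top lamp [(0.83, array([245.5, 239.4]), array([0.4659, 0.2873]))]
top target [(0.73, array([354.6, 229.6]), array([ 0.4943, -0.1201])), (0.6, array([342.3, 216. ]), array([ 0.5458, -0.0757]))]
scene [ 0.3978 -0.2681] tray [-0.0982 -0.2126]
scene [ 0.5725 -0.2729] tray [ 0.0719 -0.1727]
scene lamp_eye [(0.96, array([345.4, 146.8]), array([0.4757, 0.2995]))]
scene lamp_bar [(0.6, array([336.9, 119.9]), array([0.4253, 0.308 ]))]
scene lamp [(0.68, array([341.4, 182. ]), array([0.4755, 0.2869])), (0.68, array([289.4, 251.6]), array([ 0.5544, -0.0849]))]
scene target [(0.78, array([287.5, 250.7]), array([ 0.5525, -0.0915]))]
t 25.67 [ 0.5581 -0.3354  0.3697] yaw 74.8 w 0.08787870632228487 gf 0.0 F [-0.9 -0.  -0.7] q [ 0.73  0.5  -0.39  1.63  0.21  1.05  0.01]
```

View pics/c7.png

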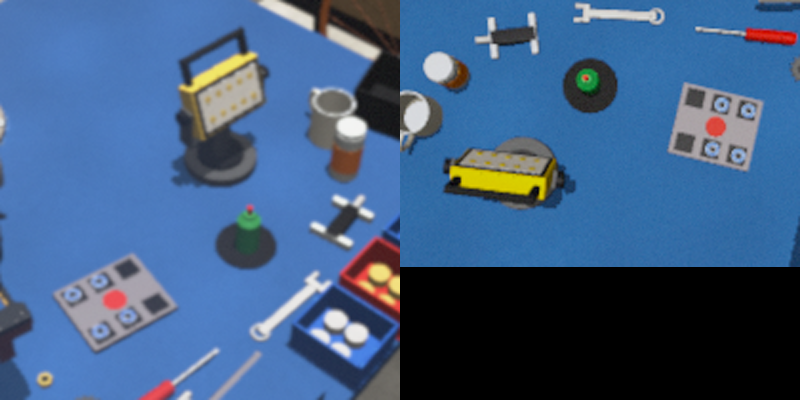

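Four bearings are in the tray (right crop (722,104), (748,110), (712,148), (738,155)), and the bottle is upright on the mat. The lamp is pointing up along about +x. Next I triangulate the eye and bar, re-checking the stray scene blob as well.

```bash
cat >> h.py <<'E'
def tri(p1,p2):
    A=[];b=[]
    for c,p in (("top",p1),("scene",p2)):
        o,d=ray(c,p);d=d/np.linalg.norm(d);P=np.eye(3)-np.outer(d,d);A.append(P);b.append(P@o)
    x=np.linalg.lstsq(np.vstack(A),np.hstack(b),rcond=None)[0]
    return x.round(4),np.linalg.norm(np.vstack(A)@x-np.hstack(b)).round(4)
E
python3 - <<'E'
from h import *
print("eye",tri((233,240),(344.5,147.4)),"bar",tri((228,255),(336,120.5)),tri((226.5,256),(336.9,119.9)),"base",tri((244.7,241.7),(341,182.2)))
im=cv2.imread("pics/scene7.png");bearings("scene",im,.006)
# bar: dark pixels behind the head in the top picture
im=cv2.imread("pics/top7.png");h=cv2.cvtColor(im,cv2.COLOR_BGR2HSV)
m=(h[...,2]<60);m[:244]=0;m[275:]=0;m[:,:195]=0;m[:,270:]=0
for x in range(198,264,4):
    y=np.nonzero(m[:,x])[0];print(x,y.min() if len(y) else None,y.max() if len(y) else None,end="; ")
y=(h[...,0]>20)&(h[...,0]<35)&(h[...,1]>150);y[:200]=0;y[290:]=0;y[:,:190]=0;y[:,270:]=0
r=cv2.minAreaRect(np.argwhere(y)[:,::-1].astype(np.float32));print("\nyellow",r)
E
```

```text
eye (array([0.4666, 0.301 , 0.1602]), np.float64(0.0047)) bar (array([0.4236, 0.2954, 0.2626]), np.float64(0.0089)) (array([0.4214, 0.3013, 0.2606]), np.float64(0.0105)) base (array([ 0.4604,  0.2972, -0.0197]), np.float64(0.0061))
scene blob [ 0.3951 -0.2666] 19 [109  35 116] [216.6 258.1]
scene blob [ 0.5704 -0.2715] 67 [ 19  43 101] [252.  289.1]
198 None None; 202 None None; 206 245 250; 210 244 251; 214 249 251; 218 249 252; 222 250 252; 226 250 253; 230 251 254; 234 251 255; 238 252 255; 242 252 256; 246 253 256; 250 248 257; 254 None None; 258 252 252; 262 246 248; 
yellow ((233.10292053222656, 241.66175842285156), (54.761295318603516, 21.551712036132812), 4.39870548248291)
```

{"api": "send_rows", "payload": {
  "moves": [0.1, 34, -18, -12, -0.1, 0.1, 69, -36, -24, -0.2, 0.1, 104, -54, -36, -0.3, 0.1, 139, -72, -48, -0.4, 0.1, 174, -90, -60, -0.5, 0.1, 210, -108, -70, -0.6, 0.1, 246, -126, -80, -0.7, 0.1, 282, -145, -90, -0.8]
}}

```text
t: 26.33
position: [0.4911, -0.0238, 0.4603]
tool_rot: [0.0, 0.768, 0.64, 0.0]
force: [0.4, 1.2, 0.4]
gripper_width: 0.0484
gripper_force: 0.0
```

```bash
python3 go.py .4245 .292 .475 84 .4245 .292 .418 84; python3 -c "
from h import *
im=read_camera('scene');bearings('scene',im)"
```

```text
t 26.33 [ 0.4911 -0.0238  0.4603] yaw 79.7 w 0.048355141385881775 gf 0.0 F [0.4 1.2 0.4] q [ 0.45  0.17 -0.59  1.88  0.1   1.12 -0.36]
-> [0.4245, 0.292, 0.475, 84.0] d [ 298.7 -122.2  -14.8] spin -0.72 len 323
-> [0.4245, 0.292, 0.418, 84.0] d [ 0. -0. 57.] spin -0.0 len 57
scene blob [ 0.5704 -0.2715] 67 [ 18  32 105] [252.  289.1]
```

{"api": "send_rows", "payload": {
  "moves": [0.1, 35, -14, -15, -0.1, 0.1, 73, -30, -15, -0.2, 0.1, 111, -46, -15, -0.3, 0.1, 149, -61, -15, -0.4, 0.1, 187, -77, -15, -0.5, 0.1, 225, -92, -15, -0.6, 0.1, 263, -108, -15, -0.72, 0.1, 299, -122, -15, -0.72]
}}

```text
t: 27.05
position: [0.4247, 0.2923, 0.4749]
tool_rot: [0.0, 0.743, 0.669, 0.0]
force: [1.5, 0.0, -0.2]
gripper_width: 0.0483
gripper_force: 0.0
```

{"api": "send_rows", "payload": {
  "moves": [0.1, 0, 0, 0, 0, 0.1, 0, 0, 0, 0, 0.1, 0, 0, 0, 0, 0.1, 0, 0, 0, 0, 0.1, 0, 0, 0, 0, 0.1, 0, 0, 0, 0, 0.1, 0, 0, 0, 0, 0.1, 0, 0, 0, 0]
}}

```text
t: 27.72
position: [0.4259, 0.2898, 0.4747]
tool_rot: [0.0, 0.744, 0.668, 0.0]
force: [-0.2, -0.7, 0.5]
gripper_width: 0.0481
gripper_force: 0.0
```

```bash
python3 go.py .4245 .292 .418 84; python3 -c "
from h import *
a=read_camera('scene');cv2.imwrite('pics/s8.png',np.hstack([cv2.resize(a[60:210,270:420],(400,400),interpolation=2),cv2.resize(read_camera('top')[190:290,180:280],(400,400),interpolation=2)]))"
```

```text
t 27.72 [0.4259 0.2898 0.4747] yaw 83.9 w 0.04809858844771809 gf 0.0 F [-0.2 -0.7  0.5] q [-0.02  0.24 -0.82  1.8   0.19  1.18 -1.  ]
-> [0.4245, 0.292, 0.418, 84.0] d [ 2.  -1.6 56.7] spin -0.02 len 57
```

View pics/s8.png

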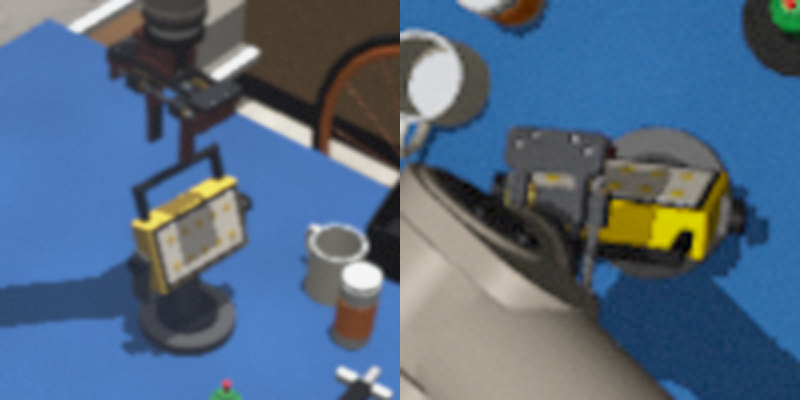

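The fingers straddle the bar from above: tips at about (153,135) and (187,160), bar middle at about (180,172). Descend and pinch.

{"api": "send_rows", "payload": {
  "moves": [0.1, 0, 0, 15, 0, 0.1, 0, 0, 30, 0, 0.1, 0, 0, 45, 0, 0.1, 0, 0, 54, 0, 0.1, 0, 0, 57, 0, 0.1, 0, 0, 57, 0, -1, 0, 0, 57, 0, -1, 0, 0, 57, 0]
}}

```text
t: 28.48
position: [0.4258, 0.2907, 0.4184]
tool_rot: [0.0, 0.743, 0.669, 0.001]
force: [0.3, -0.0, -0.9]
gripper_width: 0.0384
gripper_force: 0.0
```

{"api": "send_rows", "payload": {
  "moves": [-1, 0, 0, 0, 0, -1, 0, 0, 0, 0, -1, 0, 0, 0, 0, -1, 0, 0, 0, 0, -1, 0, 0, 0, 0, -1, 0, 0, 0, 0, -1, 0, 0, 0, 0, -1, 0, 0, 0, 0]
}}

```text
t: 29.15
position: [0.426, 0.2901, 0.4176]
tool_rot: [0.0, 0.744, 0.669, 0.0]
force: [3.8, -1.6, -1.1]
gripper_width: 0.0131
gripper_force: 29.9
```

```bash
cat > lamp.py <<'E'
# bar TCP for beam azimuth a (deg), tilt t, tool yaw a+90, relative to eye e
import sys,subprocess,numpy as np
e=np.array([.468,.293,.17]);a=[]
for w in sys.argv[1:]:
    az,t=map(float,w.split(","));c=np.radians(az)
    b=e+.095*np.array([np.sin(t)*np.cos(c),np.sin(t)*np.sin(c),np.cos(t)]);a+=[*(b+[0,0,.168]).round(4),az+90]
subprocess.run(["python3","go.py",*map(str,a)])
E
python3 lamp.py -6,-.46 -6,-.2 -6,.1 -6,.4 -30,.4 -54,.4 -78.4,.4
```

```text
t 29.15 [0.426  0.2901 0.4176] yaw 83.9 w 0.013064758542283054 gf 29.893750548362732 F [ 3.8 -1.6 -1.1] q [-0.04  0.3  -0.8   1.88  0.24  1.07 -1.05]
-> [0.4261, 0.2974, 0.4231, 84.0] d [ 7.3 -0.6 -5.5] spin -0.01 len 9
-> [0.4492, 0.295, 0.4311, 84.0] d [ 0.  23.2 -8. ] spin -0.0 len 25
-> [0.4774, 0.292, 0.4325, 84.0] d [-0.  28.4 -1.4] spin -0.0 len 28
-> [0.5048, 0.2891, 0.4255, 84.0] d [-0.  27.6  7. ] spin -0.0 len 28
-> [0.5, 0.2745, 0.4255, 60.0] d [-15.   -3.2  -0. ] spin 4.0 len 15
-> [0.4897, 0.2631, 0.4255, 36.0] d [-15.   -3.2  -0. ] spin 4.0 len 15
-> [0.4754, 0.2568, 0.4255, 11.599999999999994] d [-15.3  -3.3  -0. ] spin 4.07 len 16
```

{"api": "send_rows", "payload": {
  "moves": [-1, 0, 10, -4, 0, -1, 0, 20, -7, 0, -1, 0, 30, -9, 0, -1, 0, 40, -10, 0, -1, 0, 50, -10, 0, -1, 0, 60, -9, 0, -1, 0, 70, -6, 0, -1, 0, 78, -3, 0]
}}

```text
t: 29.82
position: [0.5029, 0.2821, 0.4203]
tool_rot: [-0.001, 0.743, 0.669, -0.002]
force: [-5.1, -3.0, 4.0]
gripper_width: 0.0133
gripper_force: 30.0
```

```bash
python3 lamp.py -6,.39 -20,.39 -34,.39 -48,.39 -62,.39 -78.4,.39; python3 -c "
from h import *
a=read_camera('scene');cv2.imwrite('pics/s9.png',np.hstack([cv2.resize(a[60:210,270:420],(400,400),interpolation=2),cv2.resize(read_camera('top')[190:290,180:280],(400,400),interpolation=2)]))"
```

```text
t 29.82 [0.5029 0.2821 0.4203] yaw 84.0 w 0.013341009976158889 gf 30.003394782543182 F [-5.1 -3.   4. ] q [-0.03  0.4  -0.76  1.74  0.3   1.13 -0.98]
-> [0.5039, 0.2892, 0.4259, 84.0] d [ 7.1  0.3 -5.6] spin 0.0 len 9
-> [0.5019, 0.2806, 0.4259, 70.0] d [-8.8 -1.1 -0. ] spin 2.33 len 9
-> [0.4979, 0.2728, 0.4259, 56.0] d [-8.7 -1.1 -0. ] spin 2.33 len 9
-> [0.4922, 0.2662, 0.4259, 42.0] d [-8.7 -1.  -0. ] spin 2.33 len 9
-> [0.485, 0.2611, 0.4259, 28.0] d [-8.8 -1.  -0. ] spin 2.33 len 9
-> [0.4753, 0.2576, 0.4259, 11.599999999999994] d [-10.2  -1.5  -0. ] spin 2.73 len 10
```

View pics/s9.png

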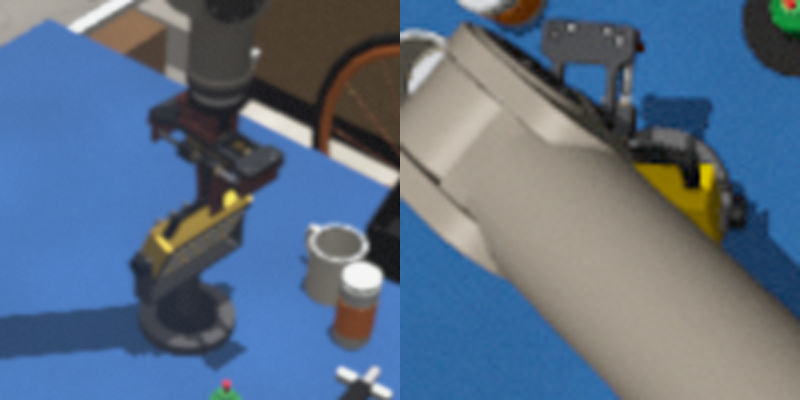

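Lamp head is now tilted down, with the bar in the grip at about (215,195). Swivelling about the eye, first half.

{"api": "send_rows", "payload": {
  "moves": [-1, -3, -1, 0, 0.8, -1, -6, -2, 0, 1.6, -1, -9, -3, 0, 2.4, -1, -11, -4, 0, 3.2, -1, -14, -6, 0, 4.0, -1, -16, -8, 0, 4.8, -1, -19, -10, 0, 5.6, -1, -21, -12, 0, 6.4]
}}

```text
t: 30.58
position: [0.4885, 0.2617, 0.4204]
tool_rot: [0.001, 0.923, 0.386, -0.001]
force: [-2.8, -5.0, 1.0]
gripper_width: 0.0129
gripper_force: 30.2
```

```bash
python3 lamp.py -44.4,.39 -78.4,.39; python3 -c "
from h import *
p=st()[1];print((p[:2]-[.468,.293])*1000)"
```

```text
t 30.58 [0.4885 0.2617 0.4204] yaw 45.4 w 0.012889440756535845 gf 30.23553818464279 F [-2.8 -5.   1. ] q [-0.09  0.33 -0.63  1.8   0.22  1.09 -1.58]
-> [0.4938, 0.2677, 0.4259, 45.6] d [ 8.  -0.4 -5.5] spin -0.04 len 10
-> [0.4753, 0.2576, 0.4259, 11.599999999999994] d [-20.2  -6.2  -0. ] spin 5.67 len 21
[ 20.46800811 -31.29201869]
```

{"api": "send_rows", "payload": {
  "moves": [-1, -3, -1, 0, 0.8, -1, -5, -2, 0, 1.5, -1, -8, -3, 0, 2.2, -1, -10, -4, 0, 2.9, -1, -13, -5, 0, 3.6, -1, -15, -7, 0, 4.3, -1, -17, -9, 0, 5.0, -1, -19, -11, 0, 5.7]
}}

```text
t: 31.25
position: [0.467, 0.2557, 0.421]
tool_rot: [0.002, 0.995, 0.098, -0.001]
force: [-5.1, -7.0, 7.1]
gripper_width: 0.013
gripper_force: 30.3
```

{"api": "send_rows", "payload": {
  "moves": [-1, 0, 0, 0, 0, -1, 0, 0, 0, 0, -1, 0, 0, 0, 0, -0.3, 0, 0, 0, 0, 0.1, 0, 0, 0, 0, 0.1, 0, 0, 0, 0, 0.1, 0, 0, 0, 0, 0.1, 0, 0, 0, 0]
}}

```text
t: 31.92
position: [0.4679, 0.257, 0.4207]
tool_rot: [-0.0, 0.995, 0.099, 0.0]
force: [0.9, -0.5, -0.3]
gripper_width: 0.0431
gripper_force: 0.0
```

{"api": "send_rows", "payload": {
  "moves": [0.1, 0, 0, -10, 0, 0.1, 0, 0, -30, 0, 0.1, 0, 0, -60, 0, 0.1, 0, 10, -90, 0, 0.1, 0, 45, -90, 0, 0.1, 0, 85, -90, 0, 0.1, 0, 125, -90, 0, 0.1, 0, 165, -90, 0]
}}

```text
t: 32.58
position: [0.5003, 0.0935, 0.5118]
tool_rot: [-0.0, 0.995, 0.1, 0.001]
force: [0.7, -0.2, -0.7]
gripper_width: 0.0482
gripper_force: 0.0
```

{"api": "send_rows", "payload": {
  "moves": [0.1, 0, 40, 0, 0, 0.1, 0, 80, 0, 0, 0.1, 0, 120, 0, 0, 0.1, 0, 160, 0, 0, 0.1, 0, 200, 0, 0, 0.1, 0, 240, 0, 0, 0.1, 0, 280, 0, 0, 0.1, 0, 320, 0, 0]
}}

```text
t: 33.25
position: [0.5635, -0.2206, 0.5116]
tool_rot: [0.0, 0.995, 0.099, 0.001]
force: [-0.2, -0.3, -0.3]
gripper_width: 0.0487
gripper_force: 0.0
```

```bash
python3 go.py; python3 - <<'E'
from h import *
I={}
for c in('top','scene'):
    im=I[c]=read_camera(c);cv2.imwrite(f'pics/{c}10.png',im);tray(c,im,[.547,-.0876,-.26])
    for n,z in (('lamp_eye',.17),('lamp_bar',.258),('lamp',0),('target',.01)):
        print(c,n,[(round(d['confidence'],2),np.round(d['pixel'],1),at(c,d['pixel'],z)[:2]) for d in tip_of(c,n)[:2]])
h=cv2.cvtColor(I['top'],cv2.COLOR_BGR2HSV)
y=((h[...,0]>20)&(h[...,0]<35)&(h[...,1]>150));y[:190]=0;y[290:]=0;y[:,:190]=0;y[:,280:]=0
print("yellow",cv2.minAreaRect(np.argwhere(y)[:,::-1].astype(np.float32)))
cv2.imwrite('pics/c10.png',np.hstack([cv2.resize(I['scene'][90:290,230:430],(400,400),interpolation=2),cv2.resize(I['top'][180:300,190:310],(400,400),interpolation=2)]))
E
```

```text
t 33.25 [ 0.5635 -0.2206  0.5116] yaw 11.4 w 0.04866071361117798 gf 0.0 F [-0.2 -0.3 -0.3] q [ 0.44  0.29 -0.21  1.58  0.06  1.27 -1.16]
top tray 3 [ 0.5498 -0.092  -0.1691] [0.0001 0.0078 0.0077]
top lamp_eye [(0.65, array([235. , 240.2]), array([0.4635, 0.2898]))]
top lamp_bar [(0.68, array([356.7, 230.6]), array([ 0.4854, -0.1015])), (0.6, array([279.3, 192.2]), array([0.6084, 0.1344]))]
top lamp [(0.74, array([243.9, 238.7]), array([0.4686, 0.2933])), (0.64, array([279.9, 194. ]), array([0.6342, 0.1574]))]
top target [(0.82, array([343.1, 216.8]), array([ 0.5427, -0.0786]))]
scene tray 3 [ 0.5504 -0.0893 -0.1638] [0.0057 0.0038 0.0029]
scene lamp_eye [(0.73, array([343.7, 148.2]), array([0.476 , 0.2895]))]
scene lamp_bar [(0.9, array([337.2, 131.4]), array([0.4653, 0.2618])), (0.49, array([270.7, 309.5]), array([ 0.7823, -0.3738]))]
scene lamp [(0.61, array([338.1, 181.6]), array([0.4646, 0.2802]))]
scene target [(0.66, array([286.1, 251.7]), array([ 0.5519, -0.0976])), (0.22, array([252.4, 287.1]), array([ 0.5681, -0.267 ]))]
yellow ((235.0706024169922, 239.817626953125), (51.08712387084961, 17.571369171142578), 77.47119140625)
```

View pics/c10.png

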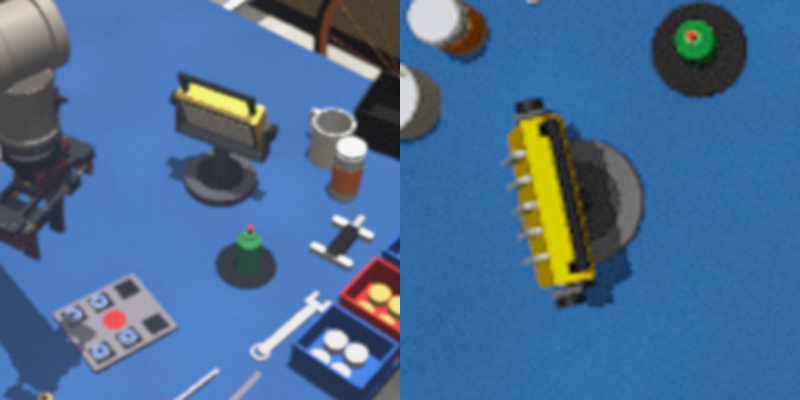

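```bash
python3 - <<'E'
from h import *
tgt=np.array([.547,-.0876,.01])
e=at("top",(235,240.6),.17);b=at("top",(239,239.1),.258);print("top",e,b,(b-e)[:2])
e2=at("scene",(343.7,148.2),.17);b2=at("scene",(337.2,131.4),.258);print("scene",e2,b2,(b2-e2)[:2])
for eye in ([.463,.290,.17],[.469,.293,.17],[.476,.29,.17]):
  for az in(-76,-77,-78):
    for t in(.33,.38,.42):
        d=tgt-eye;c=np.radians(az);x=[np.cos(t)*np.cos(c),np.cos(t)*np.sin(c),-np.sin(t)];y=[-np.sin(c),np.cos(c),0];print(eye[:2],az,t,"y,z mm",(d@y*1e3).round(),(d@np.cross(x,y)*1e3).round())
E
```

```text
top [0.4622 0.2898 0.17  ] [0.4665 0.2587 0.258 ] [ 0.0043 -0.0311]
scene [0.476  0.2895 0.17  ] [0.4653 0.2618 0.258 ] [-0.0107 -0.0277]
[0.463, 0.29] -76 0.33 y,z mm -10.0 -26.0
[0.463, 0.29] -76 0.38 y,z mm -10.0 -5.0
[0.463, 0.29] -76 0.42 y,z mm -10.0 12.0
[0.463, 0.29] -77 0.33 y,z mm -3.0 -26.0
[0.463, 0.29] -77 0.38 y,z mm -3.0 -5.0
[0.463, 0.29] -77 0.42 y,z mm -3.0 12.0
[0.463, 0.29] -78 0.33 y,z mm 4.0 -26.0
[0.463, 0.29] -78 0.38 y,z mm 4.0 -5.0
[0.463, 0.29] -78 0.42 y,z mm 4.0 12.0
[0.469, 0.293] -76 0.33 y,z mm -16.0 -26.0
[0.469, 0.293] -76 0.38 y,z mm -16.0 -5.0
[0.469, 0.293] -76 0.42 y,z mm -16.0 12.0
[0.469, 0.293] -77 0.33 y,z mm -10.0 -26.0
[0.469, 0.293] -77 0.38 y,z mm -10.0 -5.0
[0.469, 0.293] -77 0.42 y,z mm -10.0 12.0
[0.469, 0.293] -78 0.33 y,z mm -3.0 -25.0
[0.469, 0.293] -78 0.38 y,z mm -3.0 -4.0
[0.469, 0.293] -78 0.42 y,z mm -3.0 12.0
[0.476, 0.29] -76 0.33 y,z mm -22.0 -27.0
[0.476, 0.29] -76 0.38 y,z mm -22.0 -6.0
[0.476, 0.29] -76 0.42 y,z mm -22.0 10.0
[0.476, 0.29] -77 0.33 y,z mm -16.0 -27.0
[0.476, 0.29] -77 0.38 y,z mm -16.0 -6.0
[0.476, 0.29] -77 0.42 y,z mm -16.0 10.0
[0.476, 0.29] -78 0.33 y,z mm -9.0 -27.0
[0.476, 0.29] -78 0.38 y,z mm -9.0 -6.0
[0.476, 0.29] -78 0.42 y,z mm -9.0 11.0
```

```bash
python3 - <<'E'
from h import *
P={}
for k in range(9):
    for c in("top","scene"):
        read_camera(c)
        for n in("lamp_eye","lamp_bar"):
            for d in tip_of(c,n):
                px=np.array(d["pixel"])
                if np.hypot(*(px-((236,240) if c=="top" else (341,140))))<22: P.setdefault((c,n),[]).append(px);break
for k,v in P.items(): print(k,len(v),np.median(v,0).round(2),np.std(v,0).round(2))
from scipy.optimize import least_squares
M={k:np.mean(v,0) for k,v in P.items()};S={k:len(v) for k,v in P.items()}
az=np.radians(-77.3)
def f(v):
    e=np.array([v[0],v[1],.17]);b=e+.095*np.array([np.sin(v[2])*np.cos(az),np.sin(v[2])*np.sin(az),np.cos(v[2])]);o=[]
    for (c,n),m in M.items():
        off=v[3:5] if c=="top" else v[5:7]      # calibration offset per camera
        o+=list(np.sqrt(S[c,n])*(proj(c,e if n=="lamp_eye" else b)+off-m))
    return o+list(v[3:]*1.5)
q=least_squares(f,[.469,.293,.38,0,0,0,0]);print(q.x.round(3),np.round(q.fun,1))
E
```

```text
('top', 'lamp_eye') 8 [234.3  240.45] [1.48 1.22]
('top', 'lamp_bar') 9 [240.9 241.4] [1.72 1.45]
('scene', 'lamp_eye') 9 [343.  146.8] [1.58 1.31]
('scene', 'lamp_bar') 8 [337.5 131.7] [1.73 1.75]
[0.461 0.292 0.375 0.466 0.653 1.458 0.453] [ 1.   4.2 -1.3 -4.5 -3.  -1.7  2.   1.4  0.7  1.   2.2  0.7]
```

```bash
python3 -c "
from rig import job_done;print(job_done())"
```

```text
the job is handed in; nothing more can be done
None
```

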